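# Fetch the welding magnet from behind the spray cans

### The arm

A 6-joint arm with a two-finger parallel gripper is mounted at the origin on the work surface. World frame = base frame: x ahead of the robot, y to its left, z up, the work surface at z = 0. Lengths are in m, angles in rad, forces in N, time in s.
With the tool pointing down it reaches from about 0.25 to 0.775 m from the base axis. Payload 4 kg.
Tool frame: the origin (TCP) lies on the centre line of the jaws, within the pads' length; the fingertips stand 8 mm ahead of it and the grasp point (between the pads) lies 11 mm behind it; z points along the fingers, y is the direction in which the jaws open and shut (so a half turn about z gives the same grasp; the last joint's range is limited). The gripper opens to 94 mm and grips with 3 to 60 N. Pads are 16 mm wide; open, the fingers measure 119 mm over their backs; the gripper's body (75 mm by 177 mm) begins 78 mm behind the grasp point.
Start: joints at [1.013, 0.087, 1.371, -0, 1.684, -0.103], TCP at [0.242, 0.494, 0.214] pointing down, gripper open.
Joint ranges: [-3.1, 3.1], [-0.76, 2.03], [0.27, 2.55], [-1.08, 4.22], [0.17, 2.65], [-2.57, 2.57]. Speed limits (rad/s): [2.79, 2.79, 3.14, 3.14, 3.14, 3.14].

### API

Orientations are given as [roll, pitch, yaw] about the fixed x, y, z axes, in that order (R = Rz(yaw) Ry(pitch) Rx(roll)).
In Python, from bench import * gives the robot as it stands.
- The arm moves only by the tool step_arm, never from a script. Its argument "steps" is a list of rows, each an object of numbers: "jaw": the opening, from 0 (shut) to 1 (fully open); "tx", "ty", "tz": the shift along the tool's x, y, z in m; "ax", "ay", "az": the turn, a rotation vector about the tool's x, y, z in rad. In form: [{"jaw": .., "tx": .., "ty": .., "tz": .., "ax": .., "ay": .., "az": ..}, ...]. A call has 1 to 8 rows; each row is the pose to reach, as a shift and turn from the pose measured when the call began, along the tool's axes at that moment; what a row does not reach only later rows make up. A row lasts 1/10 s, in which the tool goes at most 50 mm and 8.59 degrees, less where a joint would pass 70% of its speed; a pose out of reach is approached as far as the arm can. A call with a gripper value outside its range is refused whole. The fingers move at their own pace and stop on an object; the grip force is fixed at half the most. Time passes only in rows, so rows that repeat a pose let the fingers close. It gives the time, the measured TCP pose, the force and the opening at its end, in the units of the state.
- get_obs(): the state, without advancing time (a new reading comes with each control period).
- snapshot(name): name is "side" or "top"; returns (picture, depth): 384x512x3 uint8, red, green, blue; 384x512 float32, m along the optical axis (not along the pixel's ray), 0 where there is no reading.
- camera_model(name): a dict with "intrinsics" (3x3 intrinsics, pixels), "k1" (the pictures are not rectified: a ray, as slopes to the right and down, at radius r is drawn at 1 + k1 r^2 times it, then the intrinsics apply), "origin" and "orientation" of the camera in the world. Camera axes: x right, y down, z forward; pixel columns grow to the right and rows downward; lengths in m; the calibration is good to about 2 mm. A picture is of the moment at which its call begins. camera_model takes no time and is no camera call.
- close_job(): hands the job in, once; it reports no verdict.
Trained networks look in the newest picture that a camera, given by its name, has taken for a name from the list of things; names that differ only in an ending like _2 or _b are one class to them, and where a whole thing is asked for, a point or a joint stands for the part that bears it (a point fixed in the world has none). Each returns a list of dicts, best first, with "confidence" (0 to 1); they miss things now and then, are a little off and sometimes report something else, mostly with a low value. They report only what shows in the picture. A call takes as long as a camera call.
- silhouettes(camera, query): "pixels" (384x512 bool, what is visible of it) and "rect" ([left, top, right, bottom] in pixels, round what is visible of it).
The state is a dict: "time": time; "joint_positions": joint angles; "qvel": joint speeds; "joint_torque": joint torques, N m; "tool_pos": TCP position; "ee_rot": TCP orientation; "wrist_force": force on the tool from outside, world axes, zero at the start; "wrist_torque": the same for the moment, N m; "width": finger opening in m.
Only numpy, scipy, OpenCV 4.12 (cv2) and the standard library are available. Lean on these libraries where they do the work, as an engineer would, in place of code of your own. Each camera call takes 0.05 s, during which the arm holds its last target. There are 200 camera calls.

### The job

The red magnetic welding square is hemmed in behind the three spray cans on the grey can stand. First move all three cans to the empty side tray, then lay the square flat on the job with its right-angled corner tucked into the inside corner of the two tubes and its legs along them, a few millimetres of gap at most. Then stand each can back upright, wholly on the spot of its own colour, never tipping a can over and leaving the amber jar alone.

Things in the scene. Friction and masses are not known exactly. Their poses are not given: they have to be found in the camera images.
- can_yellow_center (a point): yellow aerosol can (all yellow with a white band, yellow cap), loose, round, standing upright, 190 mm tall, 52 mm diameter up to 140 mm, then a shoulder and a 48 mm cap from 152 mm to the top, about 0.3 kg; point on its axis half-way up (95 mm above its foot); z up along the can. Gripping it at about 135 mm above its foot keeps a gripper's body above the neighbouring cans.
- can_blue_center (a point): blue aerosol can (all blue with a white band, blue cap), loose, round, standing upright, 190 mm tall, 52 mm diameter up to 140 mm, then a shoulder and a 48 mm cap from 152 mm to the top, about 0.3 kg; point on its axis half-way up (95 mm above its foot); z up along the can. Gripping it at about 135 mm above its foot keeps a gripper's body above the neighbouring cans.
- can_green_center (a point): green aerosol can (all green with a white band, green cap), loose, round, standing upright, 190 mm tall, 52 mm diameter up to 140 mm, then a shoulder and a 48 mm cap from 152 mm to the top, about 0.3 kg; point on its axis half-way up (95 mm above its foot); z up along the can. Gripping it at about 135 mm above its foot keeps a gripper's body above the neighbouring cans.
- spot_yellow: yellow round rubber spot, 76 mm diameter, 2 mm thick, fixed in the grey can stand (a shallow tray 190 x 280 mm with a 14 mm rim): the home of the yellow can, which covers its middle at the start; origin at the centre of the spot's underside, 3 mm above the bench; z up
- spot_blue: blue round rubber spot, 76 mm diameter, 2 mm thick, fixed in the grey can stand (a shallow tray 190 x 280 mm with a 14 mm rim): the home of the blue can, which covers its middle at the start; origin at the centre of the spot's underside, 3 mm above the bench; z up
- spot_green: green round rubber spot, 76 mm diameter, 2 mm thick, fixed in the grey can stand (a shallow tray 190 x 280 mm with a 14 mm rim): the home of the green can, which covers its middle at the start; origin at the centre of the spot's underside, 3 mm above the bench; z up
- magnet_center (a point): red magnetic welding square, loose, no pull: flat triangle 32 mm high, two 75 mm legs at a right angle, 0.4 kg; on top a black bar knob, 44 mm (x) by 16 mm (y), from 34 to 70 mm above the underside. Starts flat on the grey stand. Point on the knob's axis 35 mm above the underside; x points to the right-angled corner, 35 mm off; long side 30 mm behind, leg ends 56 mm off; z up
- job_seat (a point): place for the square on the job: a fixed dark steel plate 160 x 160 x 8 mm with two 30 x 30 mm steel tubes fixed in an L (tops 38 mm above the bench). Point on the plate's top, 8 mm above the bench, where the knob's axis belongs: the legs are then 5 mm from the tubes. x points into the inside corner, 42 mm off, and the square's x should point the same way; z up
- side_tray: empty aluminium side tray, fixed, 200 x 200 mm (x, y), floor 3 mm thick, rim 12 mm high and 3 mm thick; origin at the centre of its underside, on the bench; z up
- jar_center (a point): amber glass jar with a black lid, loose bystander, 50 mm diameter, 60 mm tall, standing in the front left corner of the grey can stand; point on its axis half-way up; z up

How it is judged:
On the way, in this order (a step that is already met when the one before it is completed fails the run):
1. all three cans stand upright in the side tray and the square still lies where it was (angle between each of can_yellow_center, can_blue_center, can_green_center's own z axis and vertical below 0.12 rad and height (world z) of each of can_yellow_center, can_blue_center, can_green_center below 0.106 m and x of can_yellow_center in the frame of side_tray between -0.09 and 0.09 m and y of can_yellow_center in the frame of side_tray between -0.09 and 0.09 m and x of can_blue_center in the frame of side_tray between -0.09 and 0.09 m and y of can_blue_center in the frame of side_tray between -0.09 and 0.09 m and x of can_green_center in the frame of side_tray between -0.09 and 0.09 m and y of can_green_center in the frame of side_tray between -0.09 and 0.09 m and distance of magnet_center from where it was at the start of the episode below 0.02 m), for 0.2 s.
2. the square lies flat in the inside corner of the job while the cans still stand in the side tray (angle between each of can_yellow_center, can_blue_center, can_green_center's own z axis and vertical below 0.12 rad and height (world z) of each of can_yellow_center, can_blue_center, can_green_center below 0.106 m and x of can_yellow_center in the frame of side_tray between -0.09 and 0.09 m and y of can_yellow_center in the frame of side_tray between -0.09 and 0.09 m and x of can_blue_center in the frame of side_tray between -0.09 and 0.09 m and y of can_blue_center in the frame of side_tray between -0.09 and 0.09 m and x of can_green_center in the frame of side_tray between -0.09 and 0.09 m and y of can_green_center in the frame of side_tray between -0.09 and 0.09 m and horizontal distance between magnet_center and job_seat below 0.012 m and angle between the x axis of magnet_center and the x axis of job_seat, either way round below 0.15 rad and angle between magnet_center's own z axis and vertical below 0.1 rad and height (world z) of magnet_center below 0.049 m), for 0.2 s.
At the end, for the whole second after the job is handed in: Each can stands upright on the spot of its own colour, its axis within 13 mm of the spot's centre; the square lies flat on the job's plate, its knob axis within 12 mm of the seat point and its x within 0.15 rad of the job's; all at rest (angle between each of can_yellow_center, can_blue_center, can_green_center's own z axis and vertical below 0.12 rad and height (world z) of each of can_yellow_center, can_blue_center, can_green_center below 0.106 m and horizontal distance between can_yellow_center and spot_yellow below 0.013 m and horizontal distance between can_blue_center and spot_blue below 0.013 m and horizontal distance between can_green_center and spot_green below 0.013 m and horizontal distance between magnet_center and job_seat below 0.012 m and angle between the x axis of magnet_center and the x axis of job_seat, either way round below 0.15 rad and angle between magnet_center's own z axis and vertical below 0.1 rad and height (world z) of magnet_center below 0.049 m and linear speed of each of magnet, can_yellow, can_blue, can_green below 0.02 m/s and angular speed of each of magnet, can_yellow, can_blue, can_green below 0.2 rad/s); the robot touches nothing.
It fails at once if a can is tipped over (angle between any of can_yellow_center, can_blue_center, can_green_center's own z axis and vertical above 0.6 rad).
It fails at once if the amber jar is disturbed (distance of jar_center from where it was at the start of the episode above 0.02 m).
It also fails if it takes over 144 s, if anything falls off the work surface, if the arm or the gripper's body presses on something with over 40 N, if the wrist force passes 120 N, or if a joint passes its speed limit or range.

## Working session

There is one attempt and no reset: what is moved stays moved. The work goes in short steps, Python scripts to look and compute and a tool call to move; the robot and the scene stay as the last step left them, time stands still between calls to the robot, and variables do not carry over. Pictures are saved under pics/ and viewed, about 12 in all and at most 16, crops included, and the job is handed in when it is done.

Besides the shell and the picture viewer there is one more tool, called after "Emit:" by a JSON object that holds its "fn" and its "kwargs". step_arm: Moves the arm, as the interface text tells. Its arguments: {"type":"object","properties":{"steps":{"type":"array"}},"required":["steps"]}

```bash
mkdir -p pics; ls
cat > h.py <<'E'
from bench import *
import numpy as np, cv2
from scipy.spatial.transform import Rotation as R
def cam(n):
    m=camera_model(n); o=np.array(m["orientation"])
    Rm=o if o.shape==(3,3) else R.from_euler('xyz',o).as_matrix()
    return np.array(m["intrinsics"]),m["k1"],np.array(m["origin"]),Rm
def rays(n,uv):
    K,k1,o,Rm=cam(n); uv=np.atleast_2d(uv).astype(float)
    d=(uv-[K[0,2],K[1,2]])/[K[0,0],K[1,1]]; s=d.copy()
    for _ in range(20): s=d/(1+k1*(s**2).sum(1,keepdims=True))
    return o,Rm,np.c_[s,np.ones(len(s))]
def pts(n,uv,depth):
    o,Rm,r=rays(n,uv); uv=np.atleast_2d(uv).astype(int)
    return o+(r*depth[uv[:,1],uv[:,0]][:,None])@Rm.T
def onz(n,uv,z):
    o,Rm,r=rays(n,uv); w=r@Rm.T
    return o+w*((z-o[2])/w[:,2])[:,None]
def save(n,name):
    p,d=snapshot(n); cv2.imwrite(f'pics/{name}.png',p[:,:,::-1]); np.save(f'pics/{name}.npy',d); return p,d
E
python3 - <<'E'
from h import *
for n in ("top","side"):
    m=camera_model(n);print(m); save(n,n+'0')
a=cv2.imread('pics/top0.png');b=cv2.imread('pics/side0.png')
print(get_obs())
E
```

```text
pics
{'intrinsics': array([[469.96328646,   0.        , 253.53542306],
       [  0.        , 469.96328646, 187.31523818],
       [  0.        ,   0.        ,   1.        ]]), 'k1': -0.03083078828162221, 'origin': array([0.48509475, 0.01025318, 1.21418806]), 'orientation': array([-3.07727886, -0.01878476, -1.56152317])}
{'intrinsics': array([[479.47686839,   0.        , 250.3458433 ],
       [  0.        , 479.47686839, 187.85724196],
       [  0.        ,   0.        ,   1.        ]]), 'k1': 0.028150637607986667, 'origin': array([0.4349491 , 0.80449768, 1.06407658]), 'orientation': array([-2.46057067,  0.01507828, -3.02996172])}
{'time': 0.1, 'joint_positions': array([ 1.01292159e+00,  8.78957125e-02,  1.37207398e+00, -3.34603427e-05,
        1.68362054e+00, -1.03094481e-01]), 'qvel': array([ 1.71348054e-05, -7.74675321e-04, -5.69807024e-03, -7.61186417e-04,
       -1.41661835e-03,  4.92930907e-04]), 'joint_torque': array([ 2.15702756e-03, -3.41250730e+01, -3.03302050e+01,  7.19234068e-02,
        3.04017775e-02, -7.14100020e-05]), 'tool_pos': array([0.2413533 , 0.4936837 , 0.21242801]), 'ee_rot': array([-3.13960226e+00, -1.72496135e-04,  2.68680849e+00]), 'wrist_force': array([ 0.7758247 , -0.54249482,  0.06761787]), 'wrist_torque': array([ 0.01024447, -0.04294401, -0.06747241]), 'width': 0.09421251705354294}
```

View pics/top0.png

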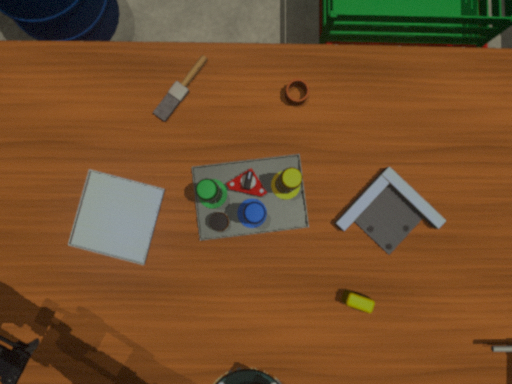

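View pics/side0.png

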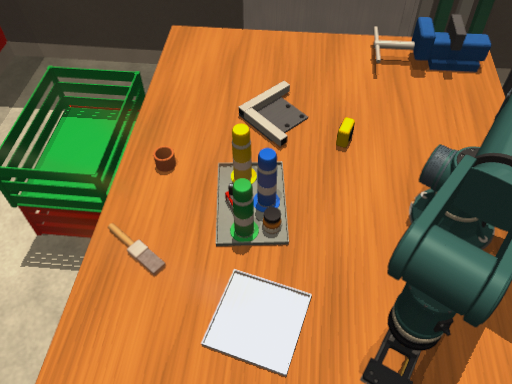

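Run:
```python
from h import *
np.set_printoptions(precision=4,suppress=True)
for c in ("top","side"):
    d=np.load(f'pics/{c}0.npy')
    for q in ["can_yellow_center","can_blue_center","can_green_center","spot_yellow","spot_blue","spot_green","magnet_center","side_tray","jar_center"]:
        for s in silhouettes(c,q)[:2]:
            v,u=np.nonzero(s["pixels"]); uv=np.c_[u,v]; ok=d[v,u]>0
            P=pts(c,uv[ok],d); top=P[P[:,2]>np.percentile(P[:,2],98)-.006]
            print(c,q,round(s["confidence"],2),np.round(s["rect"]),len(u),'zmax',np.percentile(P[:,2],[2,50,98]),'topmean',top.mean(0),'mid',(np.percentile(P,2,0)+np.percentile(P,98,0))/2)
```

```text
top can_yellow_center 0.75 [275. 167. 306. 196.] 520 zmax [0.022  0.1934 0.1989] topmean [ 0.5732 -0.0906  0.1958] mid [ 0.57   -0.0878  0.1105]
top can_yellow_center 0.29 [335. 167. 444. 256.] 4565 zmax [0.0037 0.0117 0.0425] topmean [ 0.5326 -0.3555  0.0394] mid [ 0.5069 -0.3555  0.0231]
top can_blue_center 0.62 [240. 202. 266. 223.] 433 zmax [0.0042 0.1947 0.1994] topmean [ 0.4961 -0.0101  0.1961] mid [ 0.4946 -0.0096  0.1018]
top can_green_center 0.97 [198. 180. 219. 202.] 477 zmax [0.0247 0.1938 0.1985] topmean [0.5461 0.0944 0.1956] mid [0.5437 0.0911 0.1116]
top spot_yellow 0.5 [273. 177. 299. 204.] 286 zmax [0.0012 0.0061 0.0998] topmean [ 0.5504 -0.1006  0.1399] mid [ 0.5661 -0.0906  0.0505]
top spot_blue 0.79 [237. 200. 258. 227.] 203 zmax [0.0009 0.0055 0.0101] topmean [0.4929 0.0087 0.0066] mid [0.4958 0.0004 0.0055]
top spot_green 0.56 [199. 179. 228. 206.] 244 zmax [0.0011 0.0056 0.0108] topmean [0.5383 0.0798 0.0078] mid [0.5438 0.091  0.0059]
top magnet_center 0.84 [227. 173. 268. 200.] 662 zmax [0.0052 0.0364 0.0759] topmean [0.5766 0.0036 0.0736] mid [0.5734 0.0076 
[... 685 characters left out ...]
.498  -0.0367  0.0996]
side can_green_center 0.75 [229. 176. 256. 239.] 1080 zmax [0.0138 0.1311 0.1964] topmean [0.5466 0.0991 0.1941] mid [0.546  0.103  0.1051]
side spot_blue 0.5 [255. 196. 279. 212.] 150 zmax [-0.0009  0.0042  0.0092] topmean [0.5037 0.0061 0.0059] mid [0.4968 0.0033 0.0041]
side spot_green 0.67 [231. 227. 260. 242.] 152 zmax [-0.0006  0.0045  0.0084] topmean [0.5434 0.1059 0.0051] mid [0.5462 0.1013 0.0039]
side side_tray 0.9 [204. 268. 312. 378.] 7378 zmax [-0.0024  0.002   0.0121] topmean [0.4872 0.3444 0.0099] mid [0.4861 0.3405 0.0048]
side jar_center 0.82 [264. 206. 278. 233.] 401 zmax [0.0114 0.0553 0.0658] topmean [0.4759 0.0786 0.0628] mid [0.4758 0.08   0.0386]
```

Both views show the same layout. In the top view the green can is at (208,190), the blue at (252,212) and the yellow at (289,178). The square sits behind them at (248,183), the jar is at (217,221), the tray is on the left (117,217), and the job is on the right with its tube corner at (389,168). The network's alternative hits on the job for the yellow can and the jar are false.

```bash
cat >> h.py <<'E'
np.set_printoptions(precision=4,suppress=True)
def tc(dst,yaw=None):
    """tool-frame shift (mm) and turn to a world target, tool straight down"""
    s=get_obs(); M=R.from_euler('xyz',s['ee_rot']); y=s['ee_rot'][2] if yaw is None else yaw
    T=R.from_euler('xyz',[np.pi,0,y])
    return np.round(1000*M.inv().apply(np.array(dst)-s['tool_pos'])),np.round((M.inv()*T).as_rotvec(),3)
E
cat > fit.py <<'E'
from h import *
from scipy.optimize import differential_evolution as DE
def grid(c,d,box):
    v,u=np.mgrid[box[1]:box[3],box[0]:box[2]]; uv=np.c_[u.ravel(),v.ravel()]
    uv=uv[d[uv[:,1],uv[:,0]]>0]; return pts(c,uv,d)
def job(c,d,box):
    P=grid(c,d,box); hi=(P[:,2]>.03)&(P[:,2]<.05)
    def f(p):
        q=P[:,:2]-p[:2]; a=p[2]+np.pi
        e=[np.array([np.cos(a+s*np.pi/4),np.sin(a+s*np.pi/4)]) for s in(1,-1)]
        m=[]
        U,V=q@e[0],q@e[1]
        m=((U>-.03)&(U<0)&(V>-.03)&(V<p[3]))|((V>-.03)&(V<0)&(U>-.03)&(U<p[3]))
        return (m!=hi).mean()
    m0=P[hi].mean(0)
    best=min((DE(f,[(m0[0]-.06,m0[0]+.06),(m0[1]-.06,m0[1]+.06),(t-.9,t+.9),(.06,.17)],seed=1,popsize=25,maxiter=300,tol=1e-8) for t in(0,)),key=lambda r:r.fun)
    return best.x,best.fun,hi.sum()
E
python3 - <<'E'
from fit import *
for c,box in(("top",(325,155,455,262)),("side",(232,75,312,148))):
    x,f,n=job(c,np.load(f'pics/{c}0.npy'),box); t=x[2]
    print(c,x,f,n,'seat',x[:2]-.042*np.array([np.cos(t),np.sin(t)]))
    s=silhouettes(c,"side_tray")[0]; v,u=np.nonzero(s["pixels"])
    r=cv2.minAreaRect(onz(c,np.c_[u,v],.008)[:,:2].astype(np.float32)*1000); print('tray',r)
print(tc([.496,-.010,.25]),get_obs()['tool_pos'])
E
```

```text
top [ 0.5774 -0.3569  0.0277  0.1698] 0.012689257390050468 1800 seat [ 0.5354 -0.3581]
tray ((485.0250549316406, 339.4132385253906), (206.15380859375, 206.0474395751953), 76.30039978027344)
side [ 0.5779 -0.3581  0.0391  0.1696] 0.04175975253479979 838 seat [ 0.536  -0.3598]
tray ((485.588134765625, 339.93035888671875), (206.6328582763672, 203.1860809326172), 76.08258819580078)
(array([-450., -341.,  -37.]), array([ 0., -0., -0.])) [0.2416 0.4941 0.2135]
```

Run:
```python
from h import *
print(tc([.546,.094,.25],2.687)); print(tc([.546,.094,.129],2.687))
```

```text
(array([-449., -226.,  -37.]), array([ 0., -0., -0.]))
(array([-449., -226.,   84.]), array([ 0., -0., -0.]))
```

Emit:
{"fn": "step_arm", "kwargs": {"steps": [{"jaw": 1, "tx": -20, "ty": 0, "tz": 0}]}}

```text
invalid input
```

Emit:
{"fn": "step_arm", "kwargs": {"steps": [{"jaw": 1, "tx": -0.03, "ty": -0.015, "tz": -0.037, "ax": 0, "ay": 0, "az": 0}, {"jaw": 1, "tx": -0.07, "ty": -0.035, "tz": -0.037, "ax": 0, "ay": 0, "az": 0}, {"jaw": 1, "tx": -0.11, "ty": -0.055, "tz": -0.037, "ax": 0, "ay": 0, "az": 0}, {"jaw": 1, "tx": -0.15, "ty": -0.075, "tz": -0.037, "ax": 0, "ay": 0, "az": 0}, {"jaw": 1, "tx": -0.19, "ty": -0.095, "tz": -0.037, "ax": 0, "ay": 0, "az": 0}, {"jaw": 1, "tx": -0.23, "ty": -0.115, "tz": -0.037, "ax": 0, "ay": 0, "az": 0}, {"jaw": 1, "tx": -0.26, "ty": -0.13, "tz": -0.037, "ax": 0, "ay": 0, "az": 0}, {"jaw": 1, "tx": -0.27, "ty": -0.135, "tz": -0.037, "ax": 0, "ay": 0, "az": 0}]}}

```text
time: 1.9
tool_pos: [0.4264, 0.2518, 0.2505]
ee_rot: [-3.141, 0.001, 2.683]
wrist_force: [-0.1, 0.4, -0.1]
width: 0.094
```

The first of those two calls was a slip: it had a shift of -20 (units of m) and missing fields. It was refused and nothing moved. Continuing to the green can.

Emit:
{"fn": "step_arm", "kwargs": {"steps": [{"jaw": 1, "tx": -0.04, "ty": -0.02, "tz": 0, "ax": 0, "ay": 0, "az": 0}, {"jaw": 1, "tx": -0.085, "ty": -0.042, "tz": 0, "ax": 0, "ay": 0, "az": 0}, {"jaw": 1, "tx": -0.13, "ty": -0.065, "tz": 0, "ax": 0, "ay": 0, "az": 0}, {"jaw": 1, "tx": -0.165, "ty": -0.082, "tz": 0, "ax": 0, "ay": 0, "az": 0}, {"jaw": 1, "tx": -0.177, "ty": -0.089, "tz": 0, "ax": 0, "ay": 0, "az": 0}, {"jaw": 1, "tx": -0.177, "ty": -0.089, "tz": 0, "ax": 0, "ay": 0, "az": 0}]}}

```text
time: 2.5
tool_pos: [0.546, 0.0931, 0.25]
ee_rot: [-3.141, -0.001, 2.681]
wrist_force: [-0.0, 0.5, 0.7]
width: 0.0939
```

Run:
```python
from h import *
print(tc([.546,.094,.129],2.687), get_obs()['joint_positions'])
```

```text
(array([  0.,   1., 121.]), array([-0.   , -0.001, -0.006])) [ 0.0665  0.0926  1.2932  0.      1.7567 -1.0434]
```

Emit:
{"fn": "step_arm", "kwargs": {"steps": [{"jaw": 1, "tx": 0, "ty": 0.001, "tz": 0.04, "ax": 0, "ay": 0, "az": 0}, {"jaw": 1, "tx": 0, "ty": 0.001, "tz": 0.08, "ax": 0, "ay": 0, "az": 0}, {"jaw": 1, "tx": 0, "ty": 0.001, "tz": 0.11, "ax": 0, "ay": 0, "az": 0}, {"jaw": 1, "tx": 0, "ty": 0.001, "tz": 0.121, "ax": 0, "ay": 0, "az": 0}, {"jaw": 0.4, "tx": 0, "ty": 0.001, "tz": 0.121, "ax": 0, "ay": 0, "az": 0}, {"jaw": 0.4, "tx": 0, "ty": 0.001, "tz": 0.121, "ax": 0, "ay": 0, "az": 0}, {"jaw": 0.4, "tx": 0, "ty": 0.001, "tz": 0.121, "ax": 0, "ay": 0, "az": 0}, {"jaw": 0.4, "tx": 0, "ty": 0.001, "tz": 0.121, "ax": 0, "ay": 0, "az": 0}]}}

```text
time: 3.3
tool_pos: [0.5475, 0.0942, 0.1312]
ee_rot: [3.14, 0.003, 2.681]
wrist_force: [-0.5, 0.9, -0.5]
width: 0.0657
```

Emit:
{"fn": "step_arm", "kwargs": {"steps": [{"jaw": 0.3, "tx": 0, "ty": 0, "tz": 0, "ax": 0, "ay": 0, "az": 0}, {"jaw": 0.3, "tx": 0, "ty": 0, "tz": 0, "ax": 0, "ay": 0, "az": 0}, {"jaw": 0.3, "tx": 0, "ty": 0, "tz": 0, "ax": 0, "ay": 0, "az": 0}, {"jaw": 0.3, "tx": 0, "ty": 0, "tz": 0, "ax": 0, "ay": 0, "az": 0}]}}

```text
time: 3.7
tool_pos: [0.5483, 0.0943, 0.1326]
ee_rot: [3.138, 0.005, 2.681]
wrist_force: [0.2, 1.0, 5.7]
width: 0.0515
```

Emit:
{"fn": "step_arm", "kwargs": {"steps": [{"jaw": 0.3, "tx": 0, "ty": 0, "tz": -0.015, "ax": 0, "ay": 0, "az": 0}, {"jaw": 0.3, "tx": 0, "ty": 0, "tz": -0.04, "ax": 0, "ay": 0, "az": 0}, {"jaw": 0.3, "tx": 0, "ty": 0, "tz": -0.07, "ax": 0, "ay": 0, "az": 0}, {"jaw": 0.3, "tx": 0, "ty": 0, "tz": -0.095, "ax": 0, "ay": 0, "az": 0}, {"jaw": 0.3, "tx": 0, "ty": 0, "tz": -0.11, "ax": 0, "ay": 0, "az": 0}, {"jaw": 0.3, "tx": 0, "ty": 0, "tz": -0.11, "ax": 0, "ay": 0, "az": 0}]}}

```text
time: 4.3
tool_pos: [0.5486, 0.0942, 0.2449]
ee_rot: [3.137, 0.008, 2.681]
wrist_force: [0.3, 1.0, -2.2]
width: 0.0517
```

Run:
```python
from h import *
print(tc([.453,.399,.240],2.681), get_obs()['joint_positions'])
```

```text
(array([221., 230.,   4.]), array([ 0.005,  0.008, -0.   ])) [ 0.0681  0.091   1.3049  0.0002  1.7362 -1.0417]
```

Emit:
{"fn": "step_arm", "kwargs": {"steps": [{"jaw": 0.3, "tx": 0.013, "ty": 0.014, "tz": 0, "ax": 0.005, "ay": 0.008, "az": 0}, {"jaw": 0.3, "tx": 0.042, "ty": 0.044, "tz": 0, "ax": 0.005, "ay": 0.008, "az": 0}, {"jaw": 0.3, "tx": 0.073, "ty": 0.076, "tz": 0, "ax": 0.005, "ay": 0.008, "az": 0}, {"jaw": 0.3, "tx": 0.106, "ty": 0.11, "tz": 0, "ax": 0.005, "ay": 0.008, "az": 0}, {"jaw": 0.3, "tx": 0.139, "ty": 0.145, "tz": 0, "ax": 0.005, "ay": 0.008, "az": 0}, {"jaw": 0.3, "tx": 0.172, "ty": 0.179, "tz": 0, "ax": 0.005, "ay": 0.008, "az": 0}, {"jaw": 0.3, "tx": 0.2, "ty": 0.209, "tz": 0, "ax": 0.005, "ay": 0.008, "az": 0}, {"jaw": 0.3, "tx": 0.219, "ty": 0.228, "tz": 0, "ax": 0.005, "ay": 0.008, "az": 0}]}}

```text
time: 5.1
tool_pos: [0.4517, 0.3981, 0.2413]
ee_rot: [-3.138, -0.003, 2.683]
wrist_force: [0.2, -0.5, -3.0]
width: 0.0516
```

Run:
```python
from h import *
print(tc([.453,.399,.1315],2.681), get_obs()['tool_pos'],get_obs()['ee_rot'])
```

```text
(array([ -1.,   2., 110.]), array([-0.004, -0.003,  0.002])) [0.4517 0.3981 0.2413] [-3.1379 -0.0028  2.6833]
```

Emit:
{"fn": "step_arm", "kwargs": {"steps": [{"jaw": 0.3, "tx": 0, "ty": 0.001, "tz": 0.03, "ax": -0.004, "ay": -0.003, "az": 0}, {"jaw": 0.3, "tx": 0, "ty": 0.001, "tz": 0.065, "ax": -0.004, "ay": -0.003, "az": 0}, {"jaw": 0.3, "tx": 0, "ty": 0.001, "tz": 0.095, "ax": -0.004, "ay": -0.003, "az": 0}, {"jaw": 0.3, "tx": 0, "ty": 0.001, "tz": 0.107, "ax": -0.004, "ay": -0.003, "az": 0}, {"jaw": 0.3, "tx": 0, "ty": 0.001, "tz": 0.11, "ax": -0.004, "ay": -0.003, "az": 0}, {"jaw": 0.3, "tx": 0, "ty": 0.001, "tz": 0.11, "ax": -0.004, "ay": -0.003, "az": 0}]}}

```text
time: 5.7
tool_pos: [0.4513, 0.3984, 0.1306]
ee_rot: [-3.14, -0.0, 2.683]
wrist_force: [0.1, -0.1, -2.2]
width: 0.0514
```

Emit:
{"fn": "step_arm", "kwargs": {"steps": [{"jaw": 1, "tx": 0, "ty": 0, "tz": 0, "ax": 0, "ay": 0, "az": 0}, {"jaw": 1, "tx": 0, "ty": 0, "tz": 0, "ax": 0, "ay": 0, "az": 0}, {"jaw": 1, "tx": 0, "ty": 0, "tz": 0, "ax": 0, "ay": 0, "az": 0}, {"jaw": 1, "tx": 0, "ty": 0, "tz": -0.02, "ax": 0, "ay": 0, "az": 0}, {"jaw": 1, "tx": 0, "ty": 0, "tz": -0.06, "ax": 0, "ay": 0, "az": 0}, {"jaw": 1, "tx": 0, "ty": 0, "tz": -0.1, "ax": 0, "ay": 0, "az": 0}, {"jaw": 1, "tx": 0, "ty": 0, "tz": -0.12, "ax": 0, "ay": 0, "az": 0}, {"jaw": 1, "tx": 0, "ty": 0, "tz": -0.12, "ax": 0, "ay": 0, "az": 0}]}}

```text
time: 6.5
tool_pos: [0.453, 0.3996, 0.256]
ee_rot: [3.134, 0.004, 2.683]
wrist_force: [0.8, 0.2, 0.3]
width: 0.0938
```

Run:
```python
from h import *
print(tc([.496,-.009,.250],2.687), get_obs()['tool_pos'],get_obs()['ee_rot'])
save("side","side1")
for s in silhouettes("side","can_green_center")[:1]: print(s["confidence"],s["rect"])
```

```text
(array([-219., -347.,    4.]), array([ 0.008,  0.004, -0.004])) [0.453  0.3996 0.256 ] [3.1338 0.0041 2.6831]
0.76 [259.6, 301.8, 286.3, 359.1]
```

Emit:
{"fn": "step_arm", "kwargs": {"steps": [{"jaw": 1, "tx": -0.02, "ty": -0.032, "tz": 0, "ax": 0, "ay": 0, "az": 0}, {"jaw": 1, "tx": -0.045, "ty": -0.071, "tz": 0, "ax": 0, "ay": 0, "az": 0}, {"jaw": 1, "tx": -0.071, "ty": -0.113, "tz": 0, "ax": 0.008, "ay": 0.004, "az": 0}, {"jaw": 1, "tx": -0.097, "ty": -0.154, "tz": 0, "ax": 0.008, "ay": 0.004, "az": 0}, {"jaw": 1, "tx": -0.123, "ty": -0.195, "tz": 0, "ax": 0.008, "ay": 0.004, "az": 0}, {"jaw": 1, "tx": -0.149, "ty": -0.236, "tz": 0, "ax": 0.008, "ay": 0.004, "az": 0}, {"jaw": 1, "tx": -0.175, "ty": -0.277, "tz": 0, "ax": 0.008, "ay": 0.004, "az": 0}, {"jaw": 1, "tx": -0.197, "ty": -0.312, "tz": 0, "ax": 0.008, "ay": 0.004, "az": 0}]}}

```text
time: 7.4
tool_pos: [0.4889, 0.0292, 0.2477]
ee_rot: [-3.131, -0.008, 2.682]
wrist_force: [0.3, -0.7, 0.4]
width: 0.0945
```

Run:
```python
from h import *
print(tc([.496,-.009,.131],2.687), get_obs()['tool_pos'],get_obs()['ee_rot'])
```

```text
(array([-24., -30., 117.]), array([-0.011, -0.008, -0.005])) [0.4889 0.0292 0.2477] [-3.1309 -0.0083  2.6822]
```

Emit:
{"fn": "step_arm", "kwargs": {"steps": [{"jaw": 1, "tx": -0.024, "ty": -0.03, "tz": -0.003, "ax": -0.01, "ay": -0.008, "az": 0}, {"jaw": 1, "tx": -0.024, "ty": -0.03, "tz": -0.003, "ax": -0.01, "ay": -0.008, "az": 0}, {"jaw": 1, "tx": -0.024, "ty": -0.03, "tz": 0.03, "ax": -0.01, "ay": -0.008, "az": 0}, {"jaw": 1, "tx": -0.024, "ty": -0.03, "tz": 0.07, "ax": -0.01, "ay": -0.008, "az": 0}, {"jaw": 1, "tx": -0.024, "ty": -0.03, "tz": 0.105, "ax": -0.01, "ay": -0.008, "az": 0}, {"jaw": 1, "tx": -0.024, "ty": -0.03, "tz": 0.117, "ax": -0.01, "ay": -0.008, "az": 0}, {"jaw": 1, "tx": -0.024, "ty": -0.03, "tz": 0.117, "ax": -0.01, "ay": -0.008, "az": 0}]}}

```text
time: 8.1
tool_pos: [0.4934, -0.0081, 0.1275]
ee_rot: [-3.139, -0.007, 2.683]
wrist_force: [0.3, -0.3, 0.3]
width: 0.0942
```

Emit:
{"fn": "step_arm", "kwargs": {"steps": [{"jaw": 0.3, "tx": 0, "ty": 0, "tz": 0, "ax": 0, "ay": 0, "az": 0}, {"jaw": 0.3, "tx": 0, "ty": 0, "tz": 0, "ax": 0, "ay": 0, "az": 0}, {"jaw": 0.3, "tx": 0, "ty": 0, "tz": 0, "ax": 0, "ay": 0, "az": 0}, {"jaw": 0.3, "tx": 0, "ty": 0, "tz": 0, "ax": 0, "ay": 0, "az": 0}, {"jaw": 0.3, "tx": 0, "ty": 0, "tz": 0, "ax": 0, "ay": 0, "az": 0}, {"jaw": 0.3, "tx": 0, "ty": 0, "tz": 0, "ax": 0, "ay": 0, "az": 0}, {"jaw": 0.3, "tx": 0, "ty": 0, "tz": 0, "ax": 0, "ay": 0, "az": 0}, {"jaw": 0.3, "tx": 0, "ty": 0, "tz": 0, "ax": 0, "ay": 0, "az": 0}]}}

```text
time: 8.9
tool_pos: [0.4937, -0.0081, 0.128]
ee_rot: [-3.139, -0.006, 2.683]
wrist_force: [0.1, -0.1, 2.6]
width: 0.0515
```

Emit:
{"fn": "step_arm", "kwargs": {"steps": [{"jaw": 0.3, "tx": 0, "ty": 0, "tz": -0.015, "ax": 0, "ay": 0, "az": 0}, {"jaw": 0.3, "tx": 0, "ty": 0, "tz": -0.04, "ax": 0, "ay": 0, "az": 0}, {"jaw": 0.3, "tx": 0, "ty": 0, "tz": -0.07, "ax": 0, "ay": 0, "az": 0}, {"jaw": 0.3, "tx": 0, "ty": 0, "tz": -0.095, "ax": 0, "ay": 0, "az": 0}, {"jaw": 0.3, "tx": 0, "ty": 0, "tz": -0.11, "ax": 0, "ay": 0, "az": 0}, {"jaw": 0.3, "tx": 0, "ty": 0, "tz": -0.11, "ax": 0, "ay": 0, "az": 0}]}}

```text
time: 9.5
tool_pos: [0.4953, -0.0083, 0.2397]
ee_rot: [-3.14, -0.003, 2.683]
wrist_force: [0.4, 0.5, -2.8]
width: 0.0516
```

Run:
```python
from h import *
print(tc([.5455,.377,.240],2.687), get_obs()['tool_pos'],get_obs()['ee_rot'])
```

```text
(array([126., 368.,  -0.]), array([-0.001, -0.003, -0.004])) [ 0.4953 -0.0083  0.2397] [-3.1403 -0.003   2.6829]
```

Emit:
{"fn": "step_arm", "kwargs": {"steps": [{"jaw": 0.3, "tx": 0.006, "ty": 0.018, "tz": 0, "ax": 0, "ay": 0, "az": 0}, {"jaw": 0.3, "tx": 0.018, "ty": 0.053, "tz": 0, "ax": 0, "ay": 0, "az": 0}, {"jaw": 0.3, "tx": 0.033, "ty": 0.096, "tz": 0, "ax": 0, "ay": 0, "az": 0}, {"jaw": 0.3, "tx": 0.048, "ty": 0.14, "tz": 0, "ax": 0, "ay": 0, "az": 0}, {"jaw": 0.3, "tx": 0.064, "ty": 0.186, "tz": 0, "ax": 0, "ay": 0, "az": 0}, {"jaw": 0.3, "tx": 0.08, "ty": 0.232, "tz": 0, "ax": 0, "ay": 0, "az": 0}, {"jaw": 0.3, "tx": 0.095, "ty": 0.278, "tz": 0, "ax": 0, "ay": 0, "az": 0}, {"jaw": 0.3, "tx": 0.109, "ty": 0.318, "tz": 0, "ax": 0, "ay": 0, "az": 0}]}}

```text
time: 10.3
tool_pos: [0.5374, 0.3272, 0.2362]
ee_rot: [-3.137, -0.006, 2.684]
wrist_force: [0.4, -0.9, -2.8]
width: 0.0517
```

Run:
```python
from h import *
print(tc([.5455,.377,.127],2.687), get_obs()['tool_pos'],get_obs()['ee_rot'])
```

```text
(array([ 14.,  49., 109.]), array([-0.005, -0.006, -0.003])) [0.5374 0.3272 0.2362] [-3.1365 -0.0061  2.6837]
```

Emit:
{"fn": "step_arm", "kwargs": {"steps": [{"jaw": 0.3, "tx": 0.011, "ty": 0.038, "tz": 0, "ax": -0.005, "ay": -0.006, "az": 0}, {"jaw": 0.3, "tx": 0.014, "ty": 0.049, "tz": 0, "ax": -0.005, "ay": -0.006, "az": 0}, {"jaw": 0.3, "tx": 0.014, "ty": 0.049, "tz": 0.03, "ax": -0.005, "ay": -0.006, "az": 0}, {"jaw": 0.3, "tx": 0.014, "ty": 0.049, "tz": 0.065, "ax": -0.005, "ay": -0.006, "az": 0}, {"jaw": 0.3, "tx": 0.014, "ty": 0.049, "tz": 0.095, "ax": -0.005, "ay": -0.006, "az": 0}, {"jaw": 0.3, "tx": 0.014, "ty": 0.049, "tz": 0.106, "ax": -0.005, "ay": -0.006, "az": 0}, {"jaw": 0.3, "tx": 0.014, "ty": 0.049, "tz": 0.109, "ax": -0.005, "ay": -0.006, "az": 0}, {"jaw": 0.3, "tx": 0.014, "ty": 0.049, "tz": 0.109, "ax": -0.005, "ay": -0.006, "az": 0}]}}

```text
time: 11.1
tool_pos: [0.5456, 0.3765, 0.1264]
ee_rot: [-3.141, -0.001, 2.683]
wrist_force: [0.5, 0.7, -3.5]
width: 0.0516
```

Emit:
{"fn": "step_arm", "kwargs": {"steps": [{"jaw": 1, "tx": 0, "ty": 0, "tz": 0, "ax": 0, "ay": 0, "az": 0}, {"jaw": 1, "tx": 0, "ty": 0, "tz": 0, "ax": 0, "ay": 0, "az": 0}, {"jaw": 1, "tx": 0, "ty": 0, "tz": 0, "ax": 0, "ay": 0, "az": 0}, {"jaw": 1, "tx": 0, "ty": 0, "tz": -0.02, "ax": 0, "ay": 0, "az": 0}, {"jaw": 1, "tx": 0, "ty": 0, "tz": -0.06, "ax": 0, "ay": 0, "az": 0}, {"jaw": 1, "tx": 0, "ty": 0, "tz": -0.1, "ax": 0, "ay": 0, "az": 0}, {"jaw": 1, "tx": 0, "ty": 0, "tz": -0.12, "ax": 0, "ay": 0, "az": 0}, {"jaw": 1, "tx": 0, "ty": 0, "tz": -0.12, "ax": 0, "ay": 0, "az": 0}]}}

```text
time: 11.9
tool_pos: [0.5474, 0.3776, 0.2525]
ee_rot: [3.134, 0.005, 2.683]
wrist_force: [0.4, -0.0, -1.1]
width: 0.0944
```

Run:
```python
from h import *
print(tc([.573,-.090,.250],2.687), get_obs()['tool_pos'],get_obs()['ee_rot'])
```

```text
(array([-230., -408.,    0.]), array([ 0.008,  0.005, -0.004])) [0.5474 0.3776 0.2525] [3.1336 0.0054 2.6833]
```

Emit:
{"fn": "step_arm", "kwargs": {"steps": [{"jaw": 1, "tx": -0.015, "ty": -0.025, "tz": 0, "ax": 0, "ay": 0, "az": 0}, {"jaw": 1, "tx": -0.037, "ty": -0.065, "tz": 0, "ax": 0, "ay": 0, "az": 0}, {"jaw": 1, "tx": -0.06, "ty": -0.107, "tz": 0, "ax": 0, "ay": 0, "az": 0}, {"jaw": 1, "tx": -0.084, "ty": -0.149, "tz": 0, "ax": 0, "ay": 0, "az": 0}, {"jaw": 1, "tx": -0.108, "ty": -0.192, "tz": 0, "ax": 0, "ay": 0, "az": 0}, {"jaw": 1, "tx": -0.132, "ty": -0.234, "tz": 0, "ax": 0, "ay": 0, "az": 0}, {"jaw": 1, "tx": -0.156, "ty": -0.277, "tz": 0, "ax": 0, "ay": 0, "az": 0}, {"jaw": 1, "tx": -0.177, "ty": -0.314, "tz": 0, "ax": 0, "ay": 0, "az": 0}]}}

```text
time: 12.7
tool_pos: [0.5664, 0.0154, 0.249]
ee_rot: [3.135, 0.003, 2.682]
wrist_force: [-0.0, -0.4, -0.1]
width: 0.0941
```

Run:
```python
from h import *
print(tc([.573,-.090,.129],2.687), get_obs()['tool_pos'],get_obs()['ee_rot'])
```

```text
(array([-52., -92., 120.]), array([ 0.007,  0.003, -0.005])) [0.5664 0.0154 0.249 ] [3.1348 0.0033 2.6825]
```

Emit:
{"fn": "step_arm", "kwargs": {"steps": [{"jaw": 1, "tx": -0.02, "ty": -0.038, "tz": 0, "ax": 0.007, "ay": 0.003, "az": 0}, {"jaw": 1, "tx": -0.042, "ty": -0.074, "tz": 0, "ax": 0.007, "ay": 0.003, "az": 0}, {"jaw": 1, "tx": -0.052, "ty": -0.092, "tz": 0, "ax": 0.007, "ay": 0.003, "az": 0}, {"jaw": 1, "tx": -0.052, "ty": -0.092, "tz": 0, "ax": 0.007, "ay": 0.003, "az": 0}, {"jaw": 1, "tx": -0.052, "ty": -0.092, "tz": 0.04, "ax": 0.007, "ay": 0.003, "az": 0}, {"jaw": 1, "tx": -0.052, "ty": -0.092, "tz": 0.08, "ax": 0.007, "ay": 0.003, "az": 0}, {"jaw": 1, "tx": -0.052, "ty": -0.092, "tz": 0.112, "ax": 0.007, "ay": 0.003, "az": 0}, {"jaw": 1, "tx": -0.052, "ty": -0.092, "tz": 0.12, "ax": 0.007, "ay": 0.003, "az": 0}]}}

```text
time: 13.5
tool_pos: [0.5696, -0.0872, 0.1226]
ee_rot: [-3.14, -0.01, 2.684]
wrist_force: [-0.1, -0.1, 0.2]
width: 0.0941
```

Emit:
{"fn": "step_arm", "kwargs": {"steps": [{"jaw": 0.3, "tx": 0, "ty": 0, "tz": 0, "ax": 0, "ay": 0, "az": 0}, {"jaw": 0.3, "tx": 0, "ty": 0, "tz": 0, "ax": 0, "ay": 0, "az": 0}, {"jaw": 0.3, "tx": 0, "ty": 0, "tz": 0, "ax": 0, "ay": 0, "az": 0}, {"jaw": 0.3, "tx": 0, "ty": 0, "tz": 0, "ax": 0, "ay": 0, "az": 0}, {"jaw": 0.3, "tx": 0, "ty": 0, "tz": 0, "ax": 0, "ay": 0, "az": 0}, {"jaw": 0.3, "tx": 0, "ty": 0, "tz": 0, "ax": 0, "ay": 0, "az": 0}, {"jaw": 0.3, "tx": 0, "ty": 0, "tz": 0, "ax": 0, "ay": 0, "az": 0}, {"jaw": 0.3, "tx": 0, "ty": 0, "tz": 0, "ax": 0, "ay": 0, "az": 0}]}}

```text
time: 14.3
tool_pos: [0.5701, -0.0877, 0.1237]
ee_rot: [-3.14, -0.008, 2.684]
wrist_force: [-0.4, -0.5, 4.1]
width: 0.0516
```

Emit:
{"fn": "step_arm", "kwargs": {"steps": [{"jaw": 0.3, "tx": 0, "ty": 0, "tz": -0.015, "ax": 0, "ay": 0, "az": 0}, {"jaw": 0.3, "tx": 0, "ty": 0, "tz": -0.04, "ax": 0, "ay": 0, "az": 0}, {"jaw": 0.3, "tx": 0, "ty": 0, "tz": -0.07, "ax": 0, "ay": 0, "az": 0}, {"jaw": 0.3, "tx": 0, "ty": 0, "tz": -0.095, "ax": 0, "ay": 0, "az": 0}, {"jaw": 0.3, "tx": 0, "ty": 0, "tz": -0.11, "ax": 0, "ay": 0, "az": 0}, {"jaw": 0.3, "tx": 0, "ty": 0, "tz": -0.11, "ax": 0, "ay": 0, "az": 0}]}}

```text
time: 14.9
tool_pos: [0.5719, -0.088, 0.2362]
ee_rot: [-3.141, -0.004, 2.684]
wrist_force: [0.4, 0.2, -3.6]
width: 0.0518
```

Run:
```python
from h import *
print(tc([.474,.296,.240],2.687), get_obs()['tool_pos'],get_obs()['ee_rot'])
```

```text
(array([258., 301.,  -3.]), array([-0.001, -0.004, -0.003])) [ 0.5719 -0.088   0.2362] [-3.1409 -0.0041  2.6838]
```

Emit:
{"fn": "step_arm", "kwargs": {"steps": [{"jaw": 0.3, "tx": 0.012, "ty": 0.014, "tz": -0.003, "ax": 0, "ay": 0, "az": 0}, {"jaw": 0.3, "tx": 0.036, "ty": 0.042, "tz": -0.003, "ax": 0, "ay": 0, "az": 0}, {"jaw": 0.3, "tx": 0.066, "ty": 0.077, "tz": -0.003, "ax": 0, "ay": 0, "az": 0}, {"jaw": 0.3, "tx": 0.096, "ty": 0.112, "tz": -0.003, "ax": 0, "ay": 0, "az": 0}, {"jaw": 0.3, "tx": 0.127, "ty": 0.148, "tz": -0.003, "ax": 0, "ay": 0, "az": 0}, {"jaw": 0.3, "tx": 0.158, "ty": 0.184, "tz": -0.003, "ax": 0, "ay": 0, "az": 0}, {"jaw": 0.3, "tx": 0.189, "ty": 0.22, "tz": -0.003, "ax": 0, "ay": 0, "az": 0}, {"jaw": 0.3, "tx": 0.217, "ty": 0.253, "tz": -0.003, "ax": 0, "ay": 0, "az": 0}]}}

```text
time: 15.7
tool_pos: [0.4864, 0.2375, 0.2379]
ee_rot: [-3.139, -0.008, 2.685]
wrist_force: [0.4, 1.1, -3.7]
width: 0.0516
```

Run:
```python
from h import *
print(tc([.474,.296,.122],2.687), get_obs()['tool_pos'],get_obs()['ee_rot'])
```

```text
(array([ 36.,  47., 116.]), array([-0.003, -0.008, -0.002])) [0.4864 0.2375 0.2379] [-3.1388 -0.0075  2.6852]
```

Emit:
{"fn": "step_arm", "kwargs": {"steps": [{"jaw": 0.3, "tx": 0.026, "ty": 0.034, "tz": 0, "ax": -0.003, "ay": -0.008, "az": 0}, {"jaw": 0.3, "tx": 0.036, "ty": 0.047, "tz": 0, "ax": -0.003, "ay": -0.008, "az": 0}, {"jaw": 0.3, "tx": 0.036, "ty": 0.047, "tz": 0.03, "ax": -0.003, "ay": -0.008, "az": 0}, {"jaw": 0.3, "tx": 0.036, "ty": 0.047, "tz": 0.065, "ax": -0.003, "ay": -0.008, "az": 0}, {"jaw": 0.3, "tx": 0.036, "ty": 0.047, "tz": 0.097, "ax": -0.003, "ay": -0.008, "az": 0}, {"jaw": 0.3, "tx": 0.036, "ty": 0.047, "tz": 0.113, "ax": -0.003, "ay": -0.008, "az": 0}, {"jaw": 0.3, "tx": 0.036, "ty": 0.047, "tz": 0.116, "ax": -0.003, "ay": -0.008, "az": 0}, {"jaw": 0.3, "tx": 0.036, "ty": 0.047, "tz": 0.116, "ax": -0.003, "ay": -0.008, "az": 0}]}}

```text
time: 16.5
tool_pos: [0.4726, 0.2952, 0.1205]
ee_rot: [-3.139, -0.002, 2.685]
wrist_force: [0.6, 0.8, -3.0]
width: 0.0517
```

Emit:
{"fn": "step_arm", "kwargs": {"steps": [{"jaw": 1, "tx": 0, "ty": 0, "tz": 0, "ax": 0, "ay": 0, "az": 0}, {"jaw": 1, "tx": 0, "ty": 0, "tz": 0, "ax": 0, "ay": 0, "az": 0}, {"jaw": 1, "tx": 0, "ty": 0, "tz": 0, "ax": 0, "ay": 0, "az": 0}, {"jaw": 1, "tx": 0, "ty": 0, "tz": -0.02, "ax": 0, "ay": 0, "az": 0}, {"jaw": 1, "tx": 0, "ty": 0, "tz": -0.06, "ax": 0, "ay": 0, "az": 0}, {"jaw": 1, "tx": 0, "ty": 0, "tz": -0.1, "ax": 0, "ay": 0, "az": 0}, {"jaw": 1, "tx": 0, "ty": 0, "tz": -0.125, "ax": 0, "ay": 0, "az": 0}, {"jaw": 1, "tx": 0, "ty": 0, "tz": -0.125, "ax": 0, "ay": 0, "az": 0}]}}

```text
time: 17.3
tool_pos: [0.475, 0.2965, 0.2516]
ee_rot: [3.135, 0.005, 2.685]
wrist_force: [-0.1, 0.9, 0.2]
width: 0.0946
```

```bash
cat > look.py <<'E'
from h import *
import sys
def look(tag,qs,cams=("top","side")):
    for c in cams:
        p,d=save(c,c+tag)
        for q in qs:
            for s in silhouettes(c,q)[:1]:
                v,u=np.nonzero(s["pixels"]); ok=d[v,u]>0
                P=pts(c,np.c_[u,v][ok],d); top=P[P[:,2]>np.percentile(P[:,2],98)-.006]
                print(c,q,round(s["confidence"],2),np.round(s["rect"]),len(u),np.percentile(P[:,2],[2,50,98]),'top',top.mean(0),'mid',(np.percentile(P,2,0)+np.percentile(P,98,0))/2)
E
python3 - <<'E'
from look import *
look('2',["can_yellow_center","can_blue_center","can_green_center","spot_yellow","spot_blue","spot_green","magnet_center","jar_center"])
t=cv2.imread('pics/top2.png')[140:250,60:320]; s=cv2.imread('pics/side2.png')[140:384,180:330]
t=cv2.resize(t,None,fx=2.5,fy=2.5); cv2.imwrite('pics/t2.png',t); print(get_obs()['tool_pos'])
E
```

```text
top can_yellow_center 0.56 [106. 209. 146. 232.] 431 [0.009  0.1435 0.1966] top [0.4881 0.2875 0.202 ] mid [0.4813 0.2853 0.1028]
top can_blue_center 0.63 [ 66. 177. 114. 200.] 872 [0.0085 0.1613 0.1964] top [0.5495 0.3729 0.1941] mid [0.5483 0.3711 0.1024]
top spot_yellow 0.8 [272. 172. 298. 202.] 681 [0.0004 0.0057 0.0107] top [ 0.5702 -0.0935  0.007 ] mid [ 0.5702 -0.0929  0.0055]
top spot_blue 0.76 [238. 198. 264. 228.] 705 [0.0014 0.0057 0.011 ] top [ 0.4977 -0.0082  0.0072] mid [ 0.4971 -0.0084  0.0062]
top spot_green 0.84 [196. 179. 234. 207.] 707 [0.0009 0.0057 0.0102] top [0.5456 0.0931 0.0067] mid [0.5448 0.0924 0.0055]
top magnet_center 0.69 [228. 166. 270. 198.] 656 [0.006  0.0366 0.0758] top [0.5762 0.0037 0.0735] mid [0.5742 0.0063 0.0409]
top jar_center 0.85 [209. 212. 231. 231.] 291 [0.0321 0.0632 0.0681] top [0.4744 0.0745 0.0645] mid [0.4748 0.074  0.0501]
side can_yellow_center 0.57 [251. 254. 274. 313.] 1011 [0.017  0.134  0.1946] top [0.4718 0.2977 0.1923] mid [0.4767 0.3012 0.1058]
side can_blue_center 0.74 [254. 255. 275. 311.] 935 [0.0257 0.1353 0.1945] top [0.4713 0.2987 0.1923] mid [0.4753 0.3027 0.1101]
side can_green_center 0.71 [259. 299. 285. 359.] 1227 [0.007  0.1466 0.1938] top [0.4497 0.4035 0.1915] mid [0.4501 0.4068 0.1004]
side spot_yellow 0.68 [232. 168. 249. 184.] 224 [0.0004 0.0044 0.008 ] top [ 0.5861 -0.089   0.0074] mid [ 0.5878 -0.0924  0.0042]
side spot_green 0.44 [230. 219. 262. 234.] 200 [-0.0009  0.0046  0.3759] top [0.519  0.3345 0.3761] mid [0.5423 0.1994 0.1875]
side magnet_center 0.57 [225. 179. 249. 217.] 534 [0.0053 0.0354 0.0738] top [0.5772 0.0065 0.0719] mid [0.5798 0.0224 0.0395]
[0.4729 0.2954 0.2456]
```

View pics/t2.png

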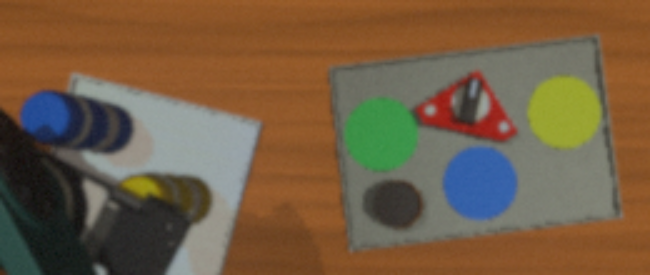

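View pics/side2.png

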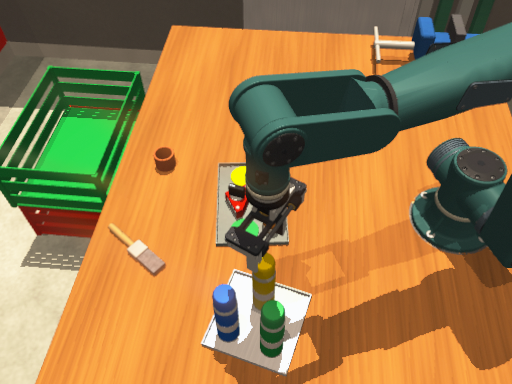

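The views show all three cans upright and apart in the tray, and the stand holding only the square and the jar. In the crop the square's apex is at (475,72), which is top pixel (250,169). The free spots are at (380,133), (480,183) and (565,112) in the crop.

```bash
cat > mag.py <<'E'
from h import *
from scipy.optimize import minimize
def mag(c,pic,box,z,x0):
    """fit the 75 mm triangle outline (apex 35, long side 30 behind) to red pixels laid on height z"""
    h=cv2.cvtColor(pic,cv2.COLOR_BGR2HSV); v,u=np.mgrid[box[1]:box[3]:.5,box[0]:box[2]:.5]
    hh=cv2.remap(h,u.astype(np.float32),v.astype(np.float32),cv2.INTER_NEAREST)
    red=((hh[...,0]<10)|(hh[...,0]>170))&(hh[...,1]>140)&(hh[...,2]>60)
    m=red.astype(np.uint8); W=onz(c,np.c_[u[red],v[red]],z)[:,:2]
    A,T=cv2.minEnclosingTriangle((W*1000).astype(np.float32)[:,None]); T=T[:,0]/1000
    L=[np.linalg.norm(T[i-1]-T[i-2]) for i in range(3)]; i=int(np.argmax(L))
    mid=(T[i-1]+T[i-2])/2; e=T[i]-mid; a=np.arctan2(e[1],e[0]); n=e/np.linalg.norm(e)
    return L,a,T[i]-.035*n,mid+.030*n*1, len(W)
E
python3 - <<'E'
from mag import *
for c,b in(("top",(222,160,275,202)),("side",(218,175,250,218))):
    for t in('0','2'): print(c,t,mag(c,cv2.imread(f'pics/{c}{t}.png'),b,.035,None))
from h import *
p=cv2.imread('pics/top2.png'); 
for q in ("spot_yellow","spot_blue","spot_green"):
    s=[x for x in silhouettes("top",q)][0]; v,u=np.nonzero(s["pixels"])
    W=onz("top",np.c_[u,v],.005)[:,:2]; print(q,W.mean(0),np.ptp(W,0))
d=np.load('pics/top2.npy'); v,u=np.mgrid[160:202,222:275]; P=pts("top",np.c_[u.ravel(),v.ravel()],d)
K=P[P[:,2]>.062]; print('knob',len(K),K.mean(0),cv2.minAreaRect((K[:,:2]*1000).astype(np.float32)))
E
```

```text
top 0 ([np.float32(0.13584621), np.float32(0.09604421), np.float32(0.098975435)], np.float32(-0.1846718), array([0.5806, 0.0028], dtype=float32), array([0.5757, 0.0037], dtype=float32), 1437)
top 2 ([np.float32(0.09293568), np.float32(0.099139884), np.float32(0.13352923)], np.float32(-0.170419), array([0.58 , 0.003], dtype=float32), array([0.576 , 0.0037], dtype=float32), 1388)
side 0 ([np.float32(0.03461616), np.float32(0.08982356), np.float32(0.064320005)], np.float32(-0.20865333), array([0.5778, 0.0242], dtype=float32), array([0.6165, 0.016 ], dtype=float32), 200)
side 2 ([np.float32(0.083179004), np.float32(0.15936545), np.float32(0.13857928)], np.float32(-0.48736122), array([0.5878, 0.0185], dtype=float32), array([0.5729, 0.0264], dtype=float32), 1016)
spot_yellow [ 0.5705 -0.0931] [0.0727 0.0726]
spot_blue [ 0.4974 -0.0081] [0.0721 0.0771]
spot_green [0.5449 0.0925] [0.0748 0.0774]
knob 124 [0.5713 0.004  0.1376] ((542.4166259765625, 9.374725341796875), (16.977476119995117, 113.3934097290039), 80.60682678222656)
```

Run:
```python
from h import *
print(tc([.577,.0035,.150],2.967)); print(get_obs()['tool_pos'],get_obs()['ee_rot'])
```

```text
(array([-222., -216.,   96.]), array([-0.002, -0.002, -0.282]))
[0.4729 0.2954 0.2456] [-3.1396 -0.0015  2.6851]
```

Emit:
{"fn": "step_arm", "kwargs": {"steps": [{"jaw": 1, "tx": -0.02, "ty": -0.02, "tz": 0, "ax": 0, "ay": 0, "az": 0}, {"jaw": 1, "tx": -0.05, "ty": -0.049, "tz": 0, "ax": 0, "ay": 0, "az": -0.05}, {"jaw": 1, "tx": -0.082, "ty": -0.08, "tz": 0, "ax": 0, "ay": 0, "az": -0.1}, {"jaw": 1, "tx": -0.114, "ty": -0.111, "tz": 0, "ax": 0, "ay": 0, "az": -0.15}, {"jaw": 1, "tx": -0.146, "ty": -0.142, "tz": 0.02, "ax": 0, "ay": 0, "az": -0.2}, {"jaw": 1, "tx": -0.178, "ty": -0.173, "tz": 0.04, "ax": 0, "ay": 0, "az": -0.25}, {"jaw": 1, "tx": -0.205, "ty": -0.2, "tz": 0.065, "ax": 0, "ay": 0, "az": -0.282}, {"jaw": 1, "tx": -0.222, "ty": -0.216, "tz": 0.09, "ax": 0, "ay": 0, "az": -0.282}]}}

```text
time: 19.15
tool_pos: [0.5775, 0.0006, 0.1551]
ee_rot: [-3.139, -0.001, 2.965]
wrist_force: [-0.1, 0.8, -0.2]
width: 0.0941
```

Run:
```python
from h import *
print(tc([.577,.0035,.050],2.967)); print(get_obs()['tool_pos'],get_obs()['ee_rot'])
```

```text
(array([  1.,   3., 105.]), array([-0.002, -0.001, -0.002]))
[0.5775 0.0006 0.1551] [-3.1394 -0.0008  2.965 ]
```

Emit:
{"fn": "step_arm", "kwargs": {"steps": [{"jaw": 1, "tx": 0.001, "ty": 0.003, "tz": 0.02, "ax": 0, "ay": 0, "az": 0}, {"jaw": 1, "tx": 0.001, "ty": 0.003, "tz": 0.045, "ax": 0, "ay": 0, "az": 0}, {"jaw": 1, "tx": 0.001, "ty": 0.003, "tz": 0.07, "ax": 0, "ay": 0, "az": 0}, {"jaw": 1, "tx": 0.001, "ty": 0.003, "tz": 0.09, "ax": 0, "ay": 0, "az": 0}, {"jaw": 1, "tx": 0.001, "ty": 0.003, "tz": 0.098, "ax": 0, "ay": 0, "az": 0}, {"jaw": 1, "tx": 0.001, "ty": 0.003, "tz": 0.1, "ax": 0, "ay": 0, "az": 0}, {"jaw": 1, "tx": 0.001, "ty": 0.003, "tz": 0.1, "ax": 0, "ay": 0, "az": 0}]}}

```text
time: 19.85
tool_pos: [0.5774, 0.0035, 0.0557]
ee_rot: [-3.14, 0.0, 2.965]
wrist_force: [-0.5, 0.4, -0.5]
width: 0.094
```

Run:
```python
from h import *
print(tc([.577,.0035,.050],2.967)); print(get_obs()['tool_pos'],get_obs()['ee_rot'])
save("side","side3"); i=cv2.imread('pics/side3.png')[150:260,190:310]; cv2.imwrite('pics/s3.png',cv2.resize(i,None,fx=5,fy=5))
```

```text
(array([ 0., -0.,  6.]), array([-0.002,  0.   , -0.002]))
[0.5774 0.0035 0.0557] [-3.1396  0.0002  2.9651]
```

View pics/s3.png

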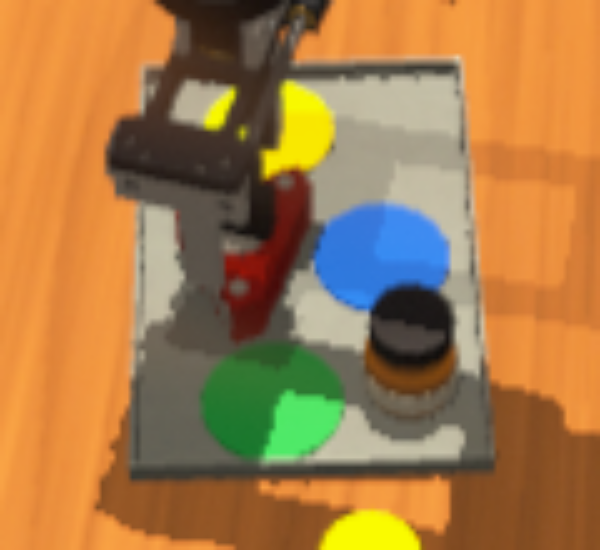

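The picture shows the fingers straddling the knob over the square, clear of the jar. Going down the last 5 mm, then closing.

Emit:
{"fn": "step_arm", "kwargs": {"steps": [{"jaw": 1, "tx": 0, "ty": 0, "tz": 0.005, "ax": 0, "ay": 0, "az": 0}, {"jaw": 0, "tx": 0, "ty": 0, "tz": 0.005, "ax": 0, "ay": 0, "az": 0}, {"jaw": 0, "tx": 0, "ty": 0, "tz": 0.005, "ax": 0, "ay": 0, "az": 0}, {"jaw": 0, "tx": 0, "ty": 0, "tz": 0.005, "ax": 0, "ay": 0, "az": 0}, {"jaw": 0, "tx": 0, "ty": 0, "tz": 0.005, "ax": 0, "ay": 0, "az": 0}, {"jaw": 0, "tx": 0, "ty": 0, "tz": 0.005, "ax": 0, "ay": 0, "az": 0}, {"jaw": 0, "tx": 0, "ty": 0, "tz": 0.005, "ax": 0, "ay": 0, "az": 0}, {"jaw": 0, "tx": 0, "ty": 0, "tz": 0.005, "ax": 0, "ay": 0, "az": 0}]}}

```text
time: 20.7
tool_pos: [0.5778, 0.0035, 0.0513]
ee_rot: [-3.14, 0.001, 2.965]
wrist_force: [0.6, 0.1, -0.6]
width: 0.0414
```

Emit:
{"fn": "step_arm", "kwargs": {"steps": [{"jaw": 0, "tx": 0, "ty": 0, "tz": 0, "ax": 0, "ay": 0, "az": 0}, {"jaw": 0, "tx": 0, "ty": 0, "tz": 0, "ax": 0, "ay": 0, "az": 0}, {"jaw": 0, "tx": 0, "ty": 0, "tz": 0, "ax": 0, "ay": 0, "az": 0}, {"jaw": 0, "tx": 0, "ty": 0, "tz": 0, "ax": 0, "ay": 0, "az": 0}, {"jaw": 0, "tx": 0, "ty": 0, "tz": 0, "ax": 0, "ay": 0, "az": 0}, {"jaw": 0, "tx": 0, "ty": 0, "tz": 0, "ax": 0, "ay": 0, "az": 0}]}}

```text
time: 21.3
tool_pos: [0.5779, 0.0036, 0.0514]
ee_rot: [-3.14, 0.002, 2.965]
wrist_force: [0.7, -0.4, -0.1]
width: 0.0161
```

Emit:
{"fn": "step_arm", "kwargs": {"steps": [{"jaw": 0, "tx": 0, "ty": 0, "tz": -0.015, "ax": 0, "ay": 0, "az": 0}, {"jaw": 0, "tx": 0, "ty": 0, "tz": -0.04, "ax": 0, "ay": 0, "az": 0}, {"jaw": 0, "tx": 0, "ty": 0, "tz": -0.065, "ax": 0, "ay": 0, "az": 0}, {"jaw": 0, "tx": 0, "ty": 0, "tz": -0.08, "ax": 0, "ay": 0, "az": 0}, {"jaw": 0, "tx": 0, "ty": 0, "tz": -0.08, "ax": 0, "ay": 0, "az": 0}]}}

```text
time: 21.8
tool_pos: [0.5794, 0.0035, 0.1347]
ee_rot: [-3.14, 0.007, 2.965]
wrist_force: [0.6, 0.8, -3.4]
width: 0.0155
```

Run:
```python
from h import *
print(tc([.5365,-.359,.130],np.pi+.031)); print(get_obs()['tool_pos'],get_obs()['ee_rot'],get_obs()['width'])
```

```text
(array([ -21., -364.,    5.]), array([-0.002,  0.007, -0.207]))
[0.5794 0.0035 0.1347] [-3.1402  0.0073  2.9651] 0.015532382036838053
```

Emit:
{"fn": "step_arm", "kwargs": {"steps": [{"jaw": 0, "tx": -0.001, "ty": -0.018, "tz": 0, "ax": 0, "ay": 0, "az": 0}, {"jaw": 0, "tx": -0.003, "ty": -0.05, "tz": 0, "ax": 0, "ay": 0, "az": -0.03}, {"jaw": 0, "tx": -0.005, "ty": -0.09, "tz": 0, "ax": 0, "ay": 0.003, "az": -0.06}, {"jaw": 0, "tx": -0.008, "ty": -0.13, "tz": 0, "ax": 0, "ay": 0.005, "az": -0.09}, {"jaw": 0, "tx": -0.01, "ty": -0.172, "tz": 0, "ax": 0, "ay": 0.007, "az": -0.12}, {"jaw": 0, "tx": -0.012, "ty": -0.215, "tz": 0, "ax": 0, "ay": 0.007, "az": -0.15}, {"jaw": 0, "tx": -0.015, "ty": -0.258, "tz": 0, "ax": 0, "ay": 0.007, "az": -0.18}, {"jaw": 0, "tx": -0.017, "ty": -0.298, "tz": 0, "ax": 0, "ay": 0.007, "az": -0.207}]}}

```text
time: 22.6
tool_pos: [0.5425, -0.2942, 0.1332]
ee_rot: [-3.141, -0.003, -3.11]
wrist_force: [0.9, 1.0, -3.3]
width: 0.016
```

Run:
```python
from h import *
print(tc([.5365,-.359,.130],np.pi+.031)); print(get_obs()['tool_pos'],get_obs()['ee_rot'],get_obs()['joint_positions'])
```

```text
(array([  8., -65.,   3.]), array([-0.   , -0.003,  0.   ]))
[ 0.5425 -0.2942  0.1332] [-3.1413 -0.0028 -3.1103] [-0.5877  0.2649  1.3248 -0.0019  1.554  -2.1898]
```

Emit:
{"fn": "step_arm", "kwargs": {"steps": [{"jaw": 0, "tx": 0.004, "ty": -0.03, "tz": 0.003, "ax": 0, "ay": -0.003, "az": 0}, {"jaw": 0, "tx": 0.007, "ty": -0.055, "tz": 0.003, "ax": 0, "ay": -0.003, "az": 0}, {"jaw": 0, "tx": 0.008, "ty": -0.065, "tz": 0.003, "ax": 0, "ay": -0.003, "az": 0}, {"jaw": 0, "tx": 0.008, "ty": -0.065, "tz": 0.003, "ax": 0, "ay": -0.003, "az": 0}, {"jaw": 0, "tx": 0.008, "ty": -0.065, "tz": 0.003, "ax": 0, "ay": -0.003, "az": 0}]}}

```text
time: 23.1
tool_pos: [0.5366, -0.3581, 0.1295]
ee_rot: [3.14, -0.001, -3.11]
wrist_force: [0.2, 0.3, -3.5]
width: 0.0155
```

Run:
```python
from h import *
print(tc([.5365,-.359,.057],np.pi+.031)); print(get_obs()['tool_pos'],get_obs()['ee_rot'])
save("side","side4"); i=cv2.imread('pics/side4.png')[50:160,210:330]; cv2.imwrite('pics/s4.png',cv2.resize(i,None,fx=5,fy=5))
```

```text
(array([ 0., -1., 72.]), array([ 0.002, -0.001,  0.001]))
[ 0.5366 -0.3581  0.1295] [ 3.1399 -0.0006 -3.1097]
```

View pics/s4.png

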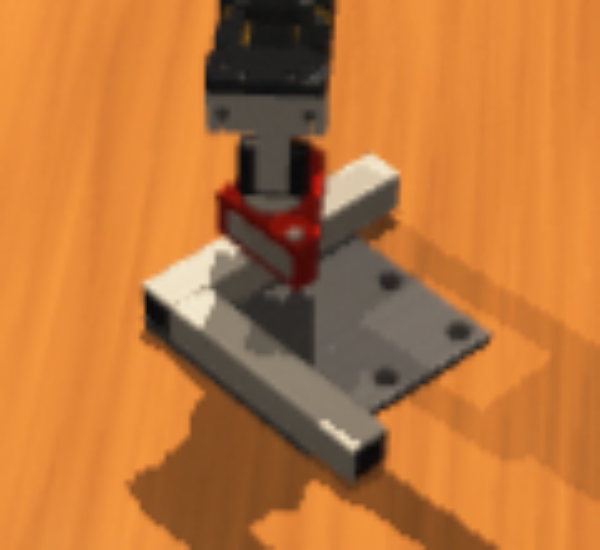

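The square hangs level over the inside corner, with its apex pointing at it. I'm lowering with 2 mm extra clearance from the corner.

Emit:
{"fn": "step_arm", "kwargs": {"steps": [{"jaw": 0, "tx": 0.002, "ty": 0, "tz": 0.015, "ax": 0, "ay": 0, "az": 0}, {"jaw": 0, "tx": 0.002, "ty": 0, "tz": 0.03, "ax": 0, "ay": 0, "az": 0}, {"jaw": 0, "tx": 0.002, "ty": 0, "tz": 0.045, "ax": 0, "ay": 0, "az": 0}, {"jaw": 0, "tx": 0.002, "ty": 0, "tz": 0.058, "ax": 0, "ay": 0, "az": 0}, {"jaw": 0, "tx": 0.002, "ty": 0, "tz": 0.066, "ax": 0, "ay": 0, "az": 0}, {"jaw": 0, "tx": 0.002, "ty": 0, "tz": 0.07, "ax": 0, "ay": 0, "az": 0}, {"jaw": 0, "tx": 0.002, "ty": 0, "tz": 0.071, "ax": 0, "ay": 0, "az": 0}, {"jaw": 0, "tx": 0.002, "ty": 0, "tz": 0.071, "ax": 0, "ay": 0, "az": 0}]}}

```text
time: 23.95
tool_pos: [0.5351, -0.3581, 0.0593]
ee_rot: [3.141, 0.001, -3.109]
wrist_force: [-0.3, -0.3, -3.2]
width: 0.0156
```

Emit:
{"fn": "step_arm", "kwargs": {"steps": [{"jaw": 0, "tx": 0, "ty": 0, "tz": 0.001, "ax": 0, "ay": 0, "az": 0}, {"jaw": 0, "tx": 0, "ty": 0, "tz": 0.002, "ax": 0, "ay": 0, "az": 0}, {"jaw": 0, "tx": 0, "ty": 0, "tz": 0.002, "ax": 0, "ay": 0, "az": 0}]}}

```text
time: 24.25
tool_pos: [0.5352, -0.3583, 0.0577]
ee_rot: [3.141, 0.001, -3.109]
wrist_force: [0.2, 0.3, -2.7]
width: 0.0157
```

Emit:
{"fn": "step_arm", "kwargs": {"steps": [{"jaw": 0, "tx": 0, "ty": 0, "tz": 0.001, "ax": 0, "ay": 0, "az": 0}, {"jaw": 0, "tx": 0, "ty": 0, "tz": 0.002, "ax": 0, "ay": 0, "az": 0}, {"jaw": 0, "tx": 0, "ty": 0, "tz": 0.002, "ax": 0, "ay": 0, "az": 0}, {"jaw": 0, "tx": 0, "ty": 0, "tz": 0.002, "ax": 0, "ay": 0, "az": 0}]}}

```text
time: 24.65
tool_pos: [0.5355, -0.3584, 0.0564]
ee_rot: [-3.141, 0.002, -3.109]
wrist_force: [0.2, 0.7, -1.0]
width: 0.0159
```

Contact: the load is off the wrist. Opening and rising.

Emit:
{"fn": "step_arm", "kwargs": {"steps": [{"jaw": 0.5, "tx": 0, "ty": 0, "tz": 0, "ax": 0, "ay": 0, "az": 0}, {"jaw": 0.5, "tx": 0, "ty": 0, "tz": 0, "ax": 0, "ay": 0, "az": 0}, {"jaw": 0.5, "tx": 0, "ty": 0, "tz": 0, "ax": 0, "ay": 0, "az": 0}, {"jaw": 0.5, "tx": 0, "ty": 0, "tz": -0.01, "ax": 0, "ay": 0, "az": 0}, {"jaw": 0.6, "tx": 0, "ty": 0, "tz": -0.04, "ax": 0, "ay": 0, "az": 0}, {"jaw": 0.8, "tx": 0, "ty": 0, "tz": -0.08, "ax": 0, "ay": 0, "az": 0}, {"jaw": 1, "tx": 0, "ty": 0, "tz": -0.12, "ax": 0, "ay": 0, "az": 0}, {"jaw": 1, "tx": 0, "ty": 0, "tz": -0.16, "ax": 0, "ay": 0, "az": 0}]}}

```text
time: 25.45
tool_pos: [0.5351, -0.3583, 0.2189]
ee_rot: [-3.14, 0.002, -3.109]
wrist_force: [0.2, 0.5, 0.0]
width: 0.0758
```

Emit:
{"fn": "step_arm", "kwargs": {"steps": [{"jaw": 1, "tx": 0.01, "ty": 0.01, "tz": -0.03, "ax": 0, "ay": 0, "az": 0.1}, {"jaw": 1, "tx": 0.02, "ty": 0.045, "tz": -0.04, "ax": 0, "ay": 0, "az": 0.2}, {"jaw": 1, "tx": 0.025, "ty": 0.09, "tz": -0.04, "ax": 0, "ay": 0, "az": 0.3}, {"jaw": 1, "tx": 0.03, "ty": 0.135, "tz": -0.04, "ax": 0, "ay": 0, "az": 0.4}, {"jaw": 1, "tx": 0.03, "ty": 0.18, "tz": -0.04, "ax": 0, "ay": 0, "az": 0.48}, {"jaw": 1, "tx": 0.03, "ty": 0.225, "tz": -0.04, "ax": 0, "ay": 0, "az": 0.48}, {"jaw": 1, "tx": 0.03, "ty": 0.27, "tz": -0.04, "ax": 0, "ay": 0, "az": 0.48}, {"jaw": 1, "tx": 0.03, "ty": 0.31, "tz": -0.04, "ax": 0, "ay": 0, "az": 0.48}]}}

```text
time: 26.25
tool_pos: [0.4945, -0.0474, 0.2597]
ee_rot: [3.141, 0.005, 2.694]
wrist_force: [0.0, 0.2, 0.1]
width: 0.0939
```

Run:
```python
from mag import *
from look import *
from fit import job
look('5',["magnet_center"])
b=(370,170,410,225)
print(mag("top",cv2.imread('pics/top5.png'),b,.040,None))
i=cv2.imread('pics/top5.png')[140:270,320:460]; cv2.imwrite('pics/t5.png',cv2.resize(i,None,fx=4,fy=4))
print(tc([.474,.296,.250],2.687),get_obs()['tool_pos'],get_obs()['ee_rot'])
```

```text
top magnet_center 0.68 [371. 184. 415. 211.] 741 [0.0097 0.0417 0.0813] top [ 0.5348 -0.3585  0.0792] mid [ 0.5344 -0.3551  0.0455]
side magnet_center 0.53 [269.  94. 276. 126.] 63 [0.0142 0.0378 0.3846] top [0.4924 0.0113 0.3857] mid [ 0.5031 -0.196   0.1994]
([np.float32(0.09480075), np.float32(0.1350916), np.float32(0.09784967)], np.float32(-0.002053034), array([ 0.5388, -0.3573], dtype=float32), array([ 0.5351, -0.3573], dtype=float32), 1515)
(array([168., 302.,   9.]), array([-0.   ,  0.005,  0.009])) [ 0.495  -0.0488  0.2595] [-3.1415  0.0046  2.6962]
```

View pics/t5.png

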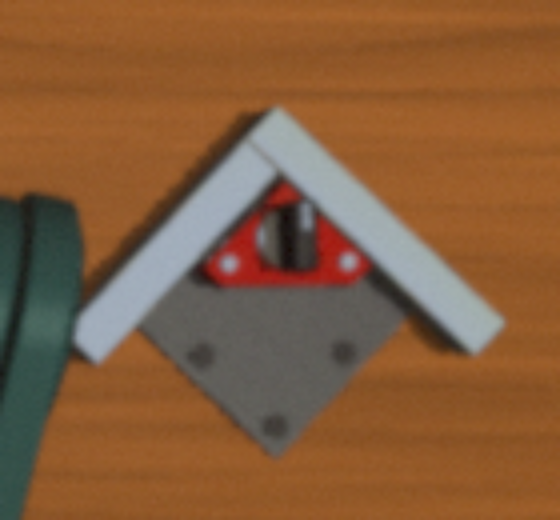

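The top view shows the square seated in the inside corner: knob at crop (292,237), apex at (285,185), a small gap to both tubes. It measures within about 1 mm of the seat point. Next, the cans back home, yellow first.

Emit:
{"fn": "step_arm", "kwargs": {"steps": [{"jaw": 1, "tx": 0.015, "ty": 0.027, "tz": 0, "ax": 0, "ay": 0, "az": 0}, {"jaw": 1, "tx": 0.037, "ty": 0.066, "tz": 0, "ax": 0, "ay": 0, "az": 0}, {"jaw": 1, "tx": 0.06, "ty": 0.108, "tz": 0, "ax": 0, "ay": 0, "az": 0}, {"jaw": 1, "tx": 0.083, "ty": 0.15, "tz": 0, "ax": 0, "ay": 0, "az": 0.009}, {"jaw": 1, "tx": 0.107, "ty": 0.192, "tz": 0, "ax": 0, "ay": 0, "az": 0.009}, {"jaw": 1, "tx": 0.13, "ty": 0.234, "tz": 0, "ax": 0, "ay": 0, "az": 0.009}, {"jaw": 1, "tx": 0.15, "ty": 0.27, "tz": 0, "ax": 0, "ay": 0, "az": 0.009}, {"jaw": 1, "tx": 0.165, "ty": 0.297, "tz": 0, "ax": 0, "ay": 0, "az": 0.009}]}}

```text
time: 27.25
tool_pos: [0.4747, 0.2913, 0.2587]
ee_rot: [-3.142, 0.005, 2.686]
wrist_force: [1.4, -0.7, 0.3]
width: 0.0936
```

Run:
```python
from h import *
print(tc([.473,.2955,.1235],2.687),get_obs()['tool_pos'],get_obs()['ee_rot'])
```

```text
(array([  4.,   3., 135.]), array([-0.   ,  0.005, -0.001])) [0.4747 0.2913 0.2587] [-3.1416  0.0049  2.6865]
```

Emit:
{"fn": "step_arm", "kwargs": {"steps": [{"jaw": 1, "tx": 0.003, "ty": 0.003, "tz": 0.01, "ax": 0, "ay": 0.005, "az": 0}, {"jaw": 1, "tx": 0.003, "ty": 0.003, "tz": 0.02, "ax": 0, "ay": 0.005, "az": 0}, {"jaw": 1, "tx": 0.003, "ty": 0.003, "tz": 0.05, "ax": 0, "ay": 0.005, "az": 0}, {"jaw": 1, "tx": 0.003, "ty": 0.003, "tz": 0.08, "ax": 0, "ay": 0.005, "az": 0}, {"jaw": 1, "tx": 0.003, "ty": 0.003, "tz": 0.11, "ax": 0, "ay": 0.005, "az": 0}, {"jaw": 1, "tx": 0.003, "ty": 0.003, "tz": 0.128, "ax": 0, "ay": 0.005, "az": 0}, {"jaw": 1, "tx": 0.003, "ty": 0.003, "tz": 0.133, "ax": 0, "ay": 0.005, "az": 0}, {"jaw": 1, "tx": 0.003, "ty": 0.003, "tz": 0.133, "ax": 0, "ay": 0.005, "az": 0}]}}

```text
time: 28.05
tool_pos: [0.4739, 0.2931, 0.1246]
ee_rot: [-3.139, -0.001, 2.684]
wrist_force: [0.7, 0.5, 0.5]
width: 0.0941
```

Emit:
{"fn": "step_arm", "kwargs": {"steps": [{"jaw": 0.3, "tx": 0, "ty": 0, "tz": 0, "ax": 0, "ay": 0, "az": 0}, {"jaw": 0.3, "tx": 0, "ty": 0, "tz": 0, "ax": 0, "ay": 0, "az": 0}, {"jaw": 0.3, "tx": 0, "ty": 0, "tz": 0, "ax": 0, "ay": 0, "az": 0}, {"jaw": 0.3, "tx": 0, "ty": 0, "tz": 0, "ax": 0, "ay": 0, "az": 0}, {"jaw": 0.3, "tx": 0, "ty": 0, "tz": 0, "ax": 0, "ay": 0, "az": 0}, {"jaw": 0.3, "tx": 0, "ty": 0, "tz": 0, "ax": 0, "ay": 0, "az": 0}, {"jaw": 0.3, "tx": 0, "ty": 0, "tz": 0, "ax": 0, "ay": 0, "az": 0}, {"jaw": 0.3, "tx": 0, "ty": 0, "tz": 0, "ax": 0, "ay": 0, "az": 0}]}}

```text
time: 28.85
tool_pos: [0.4741, 0.2934, 0.1248]
ee_rot: [-3.14, -0.001, 2.684]
wrist_force: [0.1, 0.7, 1.0]
width: 0.0517
```

Emit:
{"fn": "step_arm", "kwargs": {"steps": [{"jaw": 0.3, "tx": 0, "ty": 0, "tz": -0.015, "ax": 0, "ay": 0, "az": 0}, {"jaw": 0.3, "tx": 0, "ty": 0, "tz": -0.04, "ax": 0, "ay": 0, "az": 0}, {"jaw": 0.3, "tx": 0, "ty": 0, "tz": -0.07, "ax": 0, "ay": 0, "az": 0}, {"jaw": 0.3, "tx": 0, "ty": 0, "tz": -0.095, "ax": 0, "ay": 0, "az": 0}, {"jaw": 0.3, "tx": 0, "ty": 0, "tz": -0.11, "ax": 0, "ay": 0, "az": 0}, {"jaw": 0.3, "tx": 0, "ty": 0, "tz": -0.11, "ax": 0, "ay": 0, "az": 0}]}}

```text
time: 29.45
tool_pos: [0.4751, 0.2939, 0.2376]
ee_rot: [3.139, 0.002, 2.684]
wrist_force: [0.3, 0.3, -3.8]
width: 0.0515
```

Run:
```python
from h import *
print(tc([.5705,-.093,.238],2.687),get_obs()['tool_pos'],get_obs()['ee_rot'])
```

```text
(array([-256., -305.,   -1.]), array([ 0.002,  0.002, -0.003])) [0.4751 0.2939 0.2376] [3.1394 0.0021 2.6842]
```

Emit:
{"fn": "step_arm", "kwargs": {"steps": [{"jaw": 0.3, "tx": -0.012, "ty": -0.014, "tz": -0.003, "ax": 0, "ay": 0, "az": 0}, {"jaw": 0.3, "tx": -0.036, "ty": -0.042, "tz": -0.003, "ax": 0, "ay": 0, "az": 0}, {"jaw": 0.3, "tx": -0.065, "ty": -0.077, "tz": -0.003, "ax": 0, "ay": 0, "az": 0}, {"jaw": 0.3, "tx": -0.095, "ty": -0.113, "tz": -0.003, "ax": 0, "ay": 0, "az": 0}, {"jaw": 0.3, "tx": -0.125, "ty": -0.149, "tz": -0.003, "ax": 0, "ay": 0, "az": 0}, {"jaw": 0.3, "tx": -0.155, "ty": -0.185, "tz": -0.003, "ax": 0, "ay": 0, "az": 0}, {"jaw": 0.3, "tx": -0.185, "ty": -0.22, "tz": -0.003, "ax": 0, "ay": 0, "az": 0}, {"jaw": 0.3, "tx": -0.212, "ty": -0.253, "tz": -0.003, "ax": 0, "ay": 0, "az": 0}]}}

```text
time: 30.25
tool_pos: [0.5529, -0.0288, 0.238]
ee_rot: [3.141, -0.002, 2.684]
wrist_force: [1.3, 0.3, -3.3]
width: 0.0516
```

Run:
```python
from h import *
print(tc([.5705,-.093,.240],2.687),get_obs()['tool_pos'],get_obs()['ee_rot'])
```

```text
(array([-44., -50.,  -2.]), array([ 0.001, -0.002, -0.003])) [ 0.5529 -0.0288  0.238 ] [ 3.1409 -0.0018  2.6836]
```

Emit:
{"fn": "step_arm", "kwargs": {"steps": [{"jaw": 0.3, "tx": -0.025, "ty": -0.029, "tz": 0, "ax": 0, "ay": 0, "az": 0}, {"jaw": 0.3, "tx": -0.041, "ty": -0.046, "tz": 0, "ax": 0, "ay": 0, "az": 0}, {"jaw": 0.3, "tx": -0.044, "ty": -0.05, "tz": 0, "ax": 0, "ay": 0, "az": 0}, {"jaw": 0.3, "tx": -0.044, "ty": -0.05, "tz": 0, "ax": 0, "ay": 0, "az": 0}, {"jaw": 0.3, "tx": -0.044, "ty": -0.05, "tz": 0.03, "ax": 0, "ay": 0, "az": 0}, {"jaw": 0.3, "tx": -0.044, "ty": -0.05, "tz": 0.06, "ax": 0, "ay": 0, "az": 0}, {"jaw": 0.3, "tx": -0.044, "ty": -0.05, "tz": 0.085, "ax": 0, "ay": 0, "az": 0}, {"jaw": 0.3, "tx": -0.044, "ty": -0.05, "tz": 0.1, "ax": 0, "ay": 0, "az": 0}]}}

```text
time: 31.05
tool_pos: [0.5682, -0.0908, 0.1348]
ee_rot: [3.141, -0.007, 2.686]
wrist_force: [0.2, 0.2, -4.0]
width: 0.0515
```

Run:
```python
from h import *
print(tc([.5705,-.093,.1265],2.687),get_obs()['tool_pos'],get_obs()['ee_rot'])
```

```text
(array([-3., -1.,  8.]), array([ 0.   , -0.007, -0.001])) [ 0.5682 -0.0908  0.1348] [ 3.1413 -0.0072  2.6857]
```

Emit:
{"fn": "step_arm", "kwargs": {"steps": [{"jaw": 0.3, "tx": -0.003, "ty": -0.001, "tz": 0.003, "ax": 0, "ay": -0.005, "az": 0}, {"jaw": 0.3, "tx": -0.003, "ty": -0.001, "tz": 0.006, "ax": 0, "ay": -0.005, "az": 0}, {"jaw": 0.3, "tx": -0.003, "ty": -0.001, "tz": 0.008, "ax": 0, "ay": -0.005, "az": 0}, {"jaw": 0.3, "tx": -0.003, "ty": -0.001, "tz": 0.008, "ax": 0, "ay": -0.005, "az": 0}]}}

```text
time: 31.45
tool_pos: [0.5711, -0.093, 0.128]
ee_rot: [3.141, -0.0, 2.686]
wrist_force: [0.1, 1.0, -4.0]
width: 0.0515
```

Emit:
{"fn": "step_arm", "kwargs": {"steps": [{"jaw": 1, "tx": 0, "ty": 0, "tz": 0, "ax": 0, "ay": 0, "az": 0}, {"jaw": 1, "tx": 0, "ty": 0, "tz": 0, "ax": 0, "ay": 0, "az": 0}, {"jaw": 1, "tx": 0, "ty": 0, "tz": 0, "ax": 0, "ay": 0, "az": 0}, {"jaw": 1, "tx": 0, "ty": 0, "tz": -0.02, "ax": 0, "ay": 0, "az": 0}, {"jaw": 1, "tx": 0, "ty": 0, "tz": -0.06, "ax": 0, "ay": 0, "az": 0}, {"jaw": 1, "tx": 0, "ty": 0, "tz": -0.1, "ax": 0, "ay": 0, "az": 0}, {"jaw": 1, "tx": 0, "ty": 0, "tz": -0.125, "ax": 0, "ay": 0, "az": 0}, {"jaw": 1, "tx": 0, "ty": 0, "tz": -0.125, "ax": 0, "ay": 0, "az": 0}]}}

```text
time: 32.25
tool_pos: [0.5732, -0.0937, 0.2593]
ee_rot: [3.139, 0.011, 2.686]
wrist_force: [0.7, -1.3, 0.7]
width: 0.0941
```

Run:
```python
from h import *
print(tc([.5460,.377,.250],2.687),get_obs()['tool_pos'],get_obs()['ee_rot'])
```

```text
(array([232., 411.,   8.]), array([ 0.003,  0.011, -0.001])) [ 0.5732 -0.0937  0.2593] [3.1386 0.0111 2.6857]
```

Emit:
{"fn": "step_arm", "kwargs": {"steps": [{"jaw": 1, "tx": 0.015, "ty": 0.027, "tz": 0, "ax": 0, "ay": 0, "az": 0}, {"jaw": 1, "tx": 0.037, "ty": 0.066, "tz": 0, "ax": 0, "ay": 0, "az": 0}, {"jaw": 1, "tx": 0.061, "ty": 0.108, "tz": 0, "ax": 0, "ay": 0.01, "az": 0}, {"jaw": 1, "tx": 0.085, "ty": 0.151, "tz": 0, "ax": 0, "ay": 0.01, "az": 0}, {"jaw": 1, "tx": 0.109, "ty": 0.193, "tz": 0, "ax": 0, "ay": 0.01, "az": 0}, {"jaw": 1, "tx": 0.133, "ty": 0.236, "tz": 0, "ax": 0, "ay": 0.01, "az": 0}, {"jaw": 1, "tx": 0.157, "ty": 0.278, "tz": 0, "ax": 0, "ay": 0.01, "az": 0}, {"jaw": 1, "tx": 0.18, "ty": 0.319, "tz": 0, "ax": 0, "ay": 0.01, "az": 0}]}}

```text
time: 33.05
tool_pos: [0.5511, 0.2738, 0.2567]
ee_rot: [3.14, -0.0, 2.686]
wrist_force: [0.6, 0.8, 0.1]
width: 0.094
```

Emit:
{"fn": "step_arm", "kwargs": {"steps": [{"jaw": 1, "tx": 0.02, "ty": 0.035, "tz": 0, "ax": 0, "ay": 0, "az": 0}, {"jaw": 1, "tx": 0.04, "ty": 0.07, "tz": 0, "ax": 0, "ay": 0, "az": 0}, {"jaw": 1, "tx": 0.05, "ty": 0.09, "tz": 0, "ax": 0, "ay": 0, "az": 0}, {"jaw": 1, "tx": 0.05, "ty": 0.09, "tz": 0, "ax": 0, "ay": 0, "az": 0}]}}

```text
time: 33.45
tool_pos: [0.5445, 0.3795, 0.254]
ee_rot: [-3.141, -0.003, 2.69]
wrist_force: [-0.2, -0.9, 0.3]
width: 0.0941
```

Run:
```python
from h import *
print(tc([.5460,.377,.127],2.687),get_obs()['tool_pos'],get_obs()['ee_rot'])
```

```text
(array([ -3.,  -1., 127.]), array([-0.001, -0.003,  0.003])) [0.5445 0.3795 0.254 ] [-3.1408 -0.0026  2.6903]
```

Emit:
{"fn": "step_arm", "kwargs": {"steps": [{"jaw": 1, "tx": -0.002, "ty": -0.001, "tz": 0.02, "ax": 0, "ay": 0, "az": 0}, {"jaw": 1, "tx": -0.002, "ty": -0.001, "tz": 0.055, "ax": 0, "ay": 0, "az": 0}, {"jaw": 1, "tx": -0.002, "ty": -0.001, "tz": 0.09, "ax": 0, "ay": 0, "az": 0}, {"jaw": 1, "tx": -0.002, "ty": -0.001, "tz": 0.115, "ax": 0, "ay": 0, "az": 0}, {"jaw": 1, "tx": -0.002, "ty": -0.001, "tz": 0.126, "ax": 0, "ay": 0, "az": 0}, {"jaw": 1, "tx": -0.002, "ty": -0.001, "tz": 0.126, "ax": 0, "ay": 0, "az": 0}, {"jaw": 1, "tx": -0.002, "ty": -0.001, "tz": 0.126, "ax": 0, "ay": 0, "az": 0}]}}

```text
time: 34.15
tool_pos: [0.5463, 0.3774, 0.1293]
ee_rot: [3.141, -0.001, 2.69]
wrist_force: [-0.6, -0.6, 0.2]
width: 0.0939
```

Emit:
{"fn": "step_arm", "kwargs": {"steps": [{"jaw": 0.3, "tx": 0, "ty": 0, "tz": 0, "ax": 0, "ay": 0, "az": 0}, {"jaw": 0.3, "tx": 0, "ty": 0, "tz": 0, "ax": 0, "ay": 0, "az": 0}, {"jaw": 0.3, "tx": 0, "ty": 0, "tz": 0, "ax": 0, "ay": 0, "az": 0}, {"jaw": 0.3, "tx": 0, "ty": 0, "tz": 0, "ax": 0, "ay": 0, "az": 0}, {"jaw": 0.3, "tx": 0, "ty": 0, "tz": 0, "ax": 0, "ay": 0, "az": 0}, {"jaw": 0.3, "tx": 0, "ty": 0, "tz": 0, "ax": 0, "ay": 0, "az": 0}, {"jaw": 0.3, "tx": 0, "ty": 0, "tz": 0, "ax": 0, "ay": 0, "az": 0}, {"jaw": 0.3, "tx": 0, "ty": 0, "tz": 0, "ax": 0, "ay": 0, "az": 0}]}}

```text
time: 34.95
tool_pos: [0.5462, 0.3774, 0.1293]
ee_rot: [3.141, -0.002, 2.69]
wrist_force: [-0.8, -0.7, 0.5]
width: 0.0513
```

Emit:
{"fn": "step_arm", "kwargs": {"steps": [{"jaw": 0.3, "tx": 0, "ty": 0, "tz": -0.015, "ax": 0, "ay": 0, "az": 0}, {"jaw": 0.3, "tx": 0, "ty": 0, "tz": -0.04, "ax": 0, "ay": 0, "az": 0}, {"jaw": 0.3, "tx": 0, "ty": 0, "tz": -0.07, "ax": 0, "ay": 0, "az": 0}, {"jaw": 0.3, "tx": 0, "ty": 0, "tz": -0.095, "ax": 0, "ay": 0, "az": 0}, {"jaw": 0.3, "tx": 0, "ty": 0, "tz": -0.11, "ax": 0, "ay": 0, "az": 0}, {"jaw": 0.3, "tx": 0, "ty": 0, "tz": -0.11, "ax": 0, "ay": 0, "az": 0}]}}

```text
time: 35.55
tool_pos: [0.5473, 0.3778, 0.2427]
ee_rot: [3.137, 0.002, 2.69]
wrist_force: [0.1, -0.1, -3.1]
width: 0.0518
```

Run:
```python
from h import *
print(tc([.4975,-.008,.240],2.687),get_obs()['tool_pos'],get_obs()['ee_rot'])
```

```text
(array([-124., -369.,    1.]), array([0.005, 0.002, 0.003])) [0.5473 0.3778 0.2427] [3.1366 0.0015 2.6896]
```

Emit:
{"fn": "step_arm", "kwargs": {"steps": [{"jaw": 0.3, "tx": -0.006, "ty": -0.018, "tz": 0, "ax": 0, "ay": 0, "az": 0}, {"jaw": 0.3, "tx": -0.018, "ty": -0.053, "tz": 0, "ax": 0, "ay": 0, "az": 0}, {"jaw": 0.3, "tx": -0.032, "ty": -0.096, "tz": 0, "ax": 0.005, "ay": 0, "az": 0}, {"jaw": 0.3, "tx": -0.047, "ty": -0.14, "tz": 0, "ax": 0.005, "ay": 0, "az": 0}, {"jaw": 0.3, "tx": -0.062, "ty": -0.184, "tz": 0, "ax": 0.005, "ay": 0, "az": 0}, {"jaw": 0.3, "tx": -0.077, "ty": -0.228, "tz": 0, "ax": 0.005, "ay": 0, "az": 0}, {"jaw": 0.3, "tx": -0.091, "ty": -0.272, "tz": 0, "ax": 0.005, "ay": 0, "az": 0}, {"jaw": 0.3, "tx": -0.104, "ty": -0.31, "tz": 0, "ax": 0.005, "ay": 0, "az": 0}]}}

```text
time: 36.35
tool_pos: [0.5039, 0.0515, 0.2393]
ee_rot: [-3.14, -0.001, 2.689]
wrist_force: [0.5, -0.3, -3.0]
width: 0.0515
```

Emit:
{"fn": "step_arm", "kwargs": {"steps": [{"jaw": 0.3, "tx": -0.01, "ty": -0.028, "tz": 0, "ax": 0, "ay": 0, "az": 0}, {"jaw": 0.3, "tx": -0.018, "ty": -0.05, "tz": 0, "ax": 0, "ay": 0, "az": 0}, {"jaw": 0.3, "tx": -0.018, "ty": -0.055, "tz": 0, "ax": 0, "ay": 0, "az": 0}, {"jaw": 0.3, "tx": -0.018, "ty": -0.055, "tz": 0, "ax": 0, "ay": 0, "az": 0}]}}

```text
time: 36.75
tool_pos: [0.4953, -0.006, 0.2379]
ee_rot: [-3.14, -0.004, 2.688]
wrist_force: [0.2, -0.7, -3.5]
width: 0.0514
```

Run:
```python
from h import *
print(tc([.4975,-.008,.131],2.687),get_obs()['tool_pos'],get_obs()['ee_rot'])
```

```text
(array([ -3.,  -1., 107.]), array([-0.002, -0.004,  0.001])) [ 0.4953 -0.006   0.2379] [-3.1395 -0.0041  2.6876]
```

Emit:
{"fn": "step_arm", "kwargs": {"steps": [{"jaw": 0.3, "tx": -0.003, "ty": -0.001, "tz": 0.02, "ax": 0, "ay": -0.003, "az": 0}, {"jaw": 0.3, "tx": -0.003, "ty": -0.001, "tz": 0.05, "ax": 0, "ay": -0.003, "az": 0}, {"jaw": 0.3, "tx": -0.003, "ty": -0.001, "tz": 0.08, "ax": 0, "ay": -0.003, "az": 0}, {"jaw": 0.3, "tx": -0.003, "ty": -0.001, "tz": 0.098, "ax": 0, "ay": -0.003, "az": 0}, {"jaw": 0.3, "tx": -0.003, "ty": -0.001, "tz": 0.105, "ax": 0, "ay": -0.003, "az": 0}, {"jaw": 0.3, "tx": -0.003, "ty": -0.001, "tz": 0.106, "ax": 0, "ay": -0.003, "az": 0}, {"jaw": 0.3, "tx": -0.003, "ty": -0.001, "tz": 0.106, "ax": 0, "ay": -0.003, "az": 0}]}}

```text
time: 37.45
tool_pos: [0.4975, -0.0074, 0.1323]
ee_rot: [-3.14, -0.0, 2.689]
wrist_force: [0.3, 0.8, -3.5]
width: 0.0516
```

Emit:
{"fn": "step_arm", "kwargs": {"steps": [{"jaw": 1, "tx": 0, "ty": 0, "tz": 0, "ax": 0, "ay": 0, "az": 0}, {"jaw": 1, "tx": 0, "ty": 0, "tz": 0, "ax": 0, "ay": 0, "az": 0}, {"jaw": 1, "tx": 0, "ty": 0, "tz": 0, "ax": 0, "ay": 0, "az": 0}, {"jaw": 1, "tx": 0, "ty": 0, "tz": -0.02, "ax": 0, "ay": 0, "az": 0}, {"jaw": 1, "tx": 0, "ty": 0, "tz": -0.06, "ax": 0, "ay": 0, "az": 0}, {"jaw": 1, "tx": 0, "ty": 0, "tz": -0.1, "ax": 0, "ay": 0, "az": 0}, {"jaw": 1, "tx": 0, "ty": 0, "tz": -0.12, "ax": 0, "ay": 0, "az": 0}, {"jaw": 1, "tx": 0, "ty": 0, "tz": -0.12, "ax": 0, "ay": 0, "az": 0}]}}

```text
time: 38.25
tool_pos: [0.4996, -0.0075, 0.257]
ee_rot: [3.14, 0.008, 2.689]
wrist_force: [0.4, -0.1, 0.4]
width: 0.0937
```

Run:
```python
from h import *
print(tc([.452,.399,.250],2.687),get_obs()['tool_pos'],get_obs()['ee_rot'])
```

```text
(array([221., 345.,   6.]), array([0.002, 0.008, 0.002])) [ 0.4996 -0.0075  0.257 ] [3.1399 0.0084 2.6887]
```

Emit:
{"fn": "step_arm", "kwargs": {"steps": [{"jaw": 1, "tx": 0.02, "ty": 0.031, "tz": 0, "ax": 0, "ay": 0, "az": 0}, {"jaw": 1, "tx": 0.045, "ty": 0.07, "tz": 0, "ax": 0, "ay": 0, "az": 0}, {"jaw": 1, "tx": 0.071, "ty": 0.111, "tz": 0, "ax": 0, "ay": 0.008, "az": 0}, {"jaw": 1, "tx": 0.097, "ty": 0.152, "tz": 0, "ax": 0, "ay": 0.008, "az": 0}, {"jaw": 1, "tx": 0.123, "ty": 0.192, "tz": 0, "ax": 0, "ay": 0.008, "az": 0}, {"jaw": 1, "tx": 0.149, "ty": 0.233, "tz": 0, "ax": 0, "ay": 0.008, "az": 0}, {"jaw": 1, "tx": 0.175, "ty": 0.273, "tz": 0, "ax": 0, "ay": 0.008, "az": 0}, {"jaw": 1, "tx": 0.197, "ty": 0.308, "tz": 0, "ax": 0, "ay": 0.008, "az": 0}]}}

```text
time: 39.05
tool_pos: [0.4559, 0.3576, 0.2537]
ee_rot: [-3.141, -0.001, 2.69]
wrist_force: [0.9, -0.2, -0.2]
width: 0.0938
```

Emit:
{"fn": "step_arm", "kwargs": {"steps": [{"jaw": 1, "tx": 0.015, "ty": 0.022, "tz": 0, "ax": 0, "ay": 0, "az": 0}, {"jaw": 1, "tx": 0.025, "ty": 0.04, "tz": 0, "ax": 0, "ay": 0, "az": 0}, {"jaw": 1, "tx": 0.025, "ty": 0.04, "tz": 0, "ax": 0, "ay": 0, "az": 0}, {"jaw": 1, "tx": 0.025, "ty": 0.04, "tz": 0, "ax": 0, "ay": 0, "az": 0}]}}

```text
time: 39.45
tool_pos: [0.4505, 0.404, 0.252]
ee_rot: [-3.138, -0.002, 2.69]
wrist_force: [0.0, 0.5, 0.3]
width: 0.0938
```

Run:
```python
from h import *
print(tc([.452,.399,.129],2.687),get_obs()['tool_pos'],get_obs()['ee_rot'])
```

```text
(array([ -4.,  -3., 123.]), array([-0.003, -0.002,  0.003])) [0.4505 0.404  0.252 ] [-3.1382 -0.002   2.6901]
```

Emit:
{"fn": "step_arm", "kwargs": {"steps": [{"jaw": 1, "tx": -0.003, "ty": -0.003, "tz": 0.02, "ax": 0, "ay": 0, "az": 0}, {"jaw": 1, "tx": -0.003, "ty": -0.003, "tz": 0.055, "ax": 0, "ay": 0, "az": 0}, {"jaw": 1, "tx": -0.003, "ty": -0.003, "tz": 0.09, "ax": 0, "ay": 0, "az": 0}, {"jaw": 1, "tx": -0.003, "ty": -0.003, "tz": 0.112, "ax": 0, "ay": 0, "az": 0}, {"jaw": 1, "tx": -0.003, "ty": -0.003, "tz": 0.122, "ax": 0, "ay": 0, "az": 0}, {"jaw": 1, "tx": -0.003, "ty": -0.003, "tz": 0.122, "ax": 0, "ay": 0, "az": 0}, {"jaw": 1, "tx": -0.003, "ty": -0.003, "tz": 0.122, "ax": 0, "ay": 0, "az": 0}]}}

```text
time: 40.15
tool_pos: [0.4523, 0.3995, 0.1315]
ee_rot: [-3.14, -0.001, 2.689]
wrist_force: [0.1, -0.5, 0.3]
width: 0.094
```

Emit:
{"fn": "step_arm", "kwargs": {"steps": [{"jaw": 0.3, "tx": 0, "ty": 0, "tz": 0, "ax": 0, "ay": 0, "az": 0}, {"jaw": 0.3, "tx": 0, "ty": 0, "tz": 0, "ax": 0, "ay": 0, "az": 0}, {"jaw": 0.3, "tx": 0, "ty": 0, "tz": 0, "ax": 0, "ay": 0, "az": 0}, {"jaw": 0.3, "tx": 0, "ty": 0, "tz": 0, "ax": 0, "ay": 0, "az": 0}, {"jaw": 0.3, "tx": 0, "ty": 0, "tz": 0, "ax": 0, "ay": 0, "az": 0}, {"jaw": 0.3, "tx": 0, "ty": 0, "tz": 0, "ax": 0, "ay": 0, "az": 0}, {"jaw": 0.3, "tx": 0, "ty": 0, "tz": 0, "ax": 0, "ay": 0, "az": 0}, {"jaw": 0.3, "tx": 0, "ty": 0, "tz": 0, "ax": 0, "ay": 0, "az": 0}]}}

```text
time: 40.95
tool_pos: [0.4523, 0.3994, 0.1315]
ee_rot: [-3.14, -0.001, 2.689]
wrist_force: [-0.5, -1.8, 0.9]
width: 0.0516
```

Emit:
{"fn": "step_arm", "kwargs": {"steps": [{"jaw": 0.3, "tx": 0, "ty": 0, "tz": -0.015, "ax": 0, "ay": 0, "az": 0}, {"jaw": 0.3, "tx": 0, "ty": 0, "tz": -0.04, "ax": 0, "ay": 0, "az": 0}, {"jaw": 0.3, "tx": 0, "ty": 0, "tz": -0.07, "ax": 0, "ay": 0, "az": 0}, {"jaw": 0.3, "tx": 0, "ty": 0, "tz": -0.095, "ax": 0, "ay": 0, "az": 0}, {"jaw": 0.3, "tx": 0, "ty": 0, "tz": -0.11, "ax": 0, "ay": 0, "az": 0}, {"jaw": 0.3, "tx": 0, "ty": 0, "tz": -0.11, "ax": 0, "ay": 0, "az": 0}]}}

```text
time: 41.55
tool_pos: [0.4534, 0.4003, 0.2447]
ee_rot: [3.138, 0.002, 2.689]
wrist_force: [-0.4, 0.7, -3.0]
width: 0.0515
```

Run:
```python
from h import *
print(tc([.545,.0925,.240],2.687),get_obs()['tool_pos'],get_obs()['ee_rot'])
```

```text
(array([-217., -237.,    4.]), array([0.003, 0.002, 0.002])) [0.4534 0.4003 0.2447] [3.1385 0.0016 2.6893]
```

Emit:
{"fn": "step_arm", "kwargs": {"steps": [{"jaw": 0.3, "tx": -0.013, "ty": -0.014, "tz": 0, "ax": 0, "ay": 0, "az": 0}, {"jaw": 0.3, "tx": -0.04, "ty": -0.044, "tz": 0, "ax": 0, "ay": 0, "az": 0}, {"jaw": 0.3, "tx": -0.072, "ty": -0.079, "tz": 0, "ax": 0, "ay": 0, "az": 0}, {"jaw": 0.3, "tx": -0.105, "ty": -0.115, "tz": 0, "ax": 0, "ay": 0, "az": 0}, {"jaw": 0.3, "tx": -0.138, "ty": -0.15, "tz": 0, "ax": 0, "ay": 0, "az": 0}, {"jaw": 0.3, "tx": -0.171, "ty": -0.186, "tz": 0, "ax": 0, "ay": 0, "az": 0}, {"jaw": 0.3, "tx": -0.198, "ty": -0.216, "tz": 0, "ax": 0, "ay": 0, "az": 0}, {"jaw": 0.3, "tx": -0.214, "ty": -0.233, "tz": 0, "ax": 0, "ay": 0, "az": 0}]}}

```text
time: 42.35
tool_pos: [0.5438, 0.0938, 0.2421]
ee_rot: [3.141, -0.001, 2.686]
wrist_force: [-0.1, 0.1, -4.0]
width: 0.0513
```

Emit:
{"fn": "step_arm", "kwargs": {"steps": [{"jaw": 0.3, "tx": 0, "ty": 0, "tz": 0, "ax": 0, "ay": 0, "az": 0}, {"jaw": 0.3, "tx": 0, "ty": 0, "tz": 0, "ax": 0, "ay": 0, "az": 0}]}}

```text
time: 42.55
tool_pos: [0.543, 0.0935, 0.2399]
ee_rot: [-3.14, -0.005, 2.685]
wrist_force: [-0.7, 0.1, -3.6]
width: 0.0515
```

Run:
```python
from h import *
print(tc([.545,.0925,.133],2.687),get_obs()['tool_pos'],get_obs()['ee_rot'])
```

```text
(array([ -3.,   0., 107.]), array([-0.001, -0.005, -0.002])) [0.543  0.0935 0.2399] [-3.1405 -0.0049  2.6846]
```

Emit:
{"fn": "step_arm", "kwargs": {"steps": [{"jaw": 0.3, "tx": -0.002, "ty": 0, "tz": 0.02, "ax": 0, "ay": -0.003, "az": 0}, {"jaw": 0.3, "tx": -0.002, "ty": 0, "tz": 0.05, "ax": 0, "ay": -0.003, "az": 0}, {"jaw": 0.3, "tx": -0.002, "ty": 0, "tz": 0.08, "ax": 0, "ay": -0.003, "az": 0}, {"jaw": 0.3, "tx": -0.002, "ty": 0, "tz": 0.098, "ax": 0, "ay": -0.003, "az": 0}, {"jaw": 0.3, "tx": -0.002, "ty": 0, "tz": 0.105, "ax": 0, "ay": -0.003, "az": 0}, {"jaw": 0.3, "tx": -0.002, "ty": 0, "tz": 0.106, "ax": 0, "ay": -0.003, "az": 0}, {"jaw": 0.3, "tx": -0.002, "ty": 0, "tz": 0.106, "ax": 0, "ay": -0.003, "az": 0}]}}

```text
time: 43.25
tool_pos: [0.5441, 0.0939, 0.134]
ee_rot: [-3.141, -0.002, 2.686]
wrist_force: [0.2, 0.3, -2.8]
width: 0.0516
```

Emit:
{"fn": "step_arm", "kwargs": {"steps": [{"jaw": 1, "tx": 0, "ty": 0, "tz": 0, "ax": 0, "ay": 0, "az": 0}, {"jaw": 1, "tx": 0, "ty": 0, "tz": 0, "ax": 0, "ay": 0, "az": 0}, {"jaw": 1, "tx": 0, "ty": 0, "tz": 0, "ax": 0, "ay": 0, "az": 0}, {"jaw": 1, "tx": 0, "ty": 0, "tz": -0.02, "ax": 0, "ay": 0, "az": 0}, {"jaw": 1, "tx": 0, "ty": 0, "tz": -0.06, "ax": 0, "ay": 0, "az": 0}, {"jaw": 1, "tx": 0, "ty": 0, "tz": -0.1, "ax": 0, "ay": 0, "az": 0}, {"jaw": 1, "tx": 0, "ty": 0, "tz": -0.125, "ax": 0, "ay": 0, "az": 0}, {"jaw": 1, "tx": 0, "ty": 0, "tz": -0.125, "ax": 0, "ay": 0, "az": 0}]}}

```text
time: 44.05
tool_pos: [0.5465, 0.094, 0.2649]
ee_rot: [3.137, 0.007, 2.686]
wrist_force: [0.4, 0.4, 0.3]
width: 0.0938
```

Emit:
{"fn": "step_arm", "kwargs": {"steps": [{"jaw": 1, "tx": 0.03, "ty": 0.02, "tz": 0, "ax": 0, "ay": 0, "az": 0}, {"jaw": 1, "tx": 0.07, "ty": 0.04, "tz": 0, "ax": 0, "ay": 0, "az": 0}, {"jaw": 1, "tx": 0.11, "ty": 0.065, "tz": 0, "ax": 0, "ay": 0, "az": 0}, {"jaw": 1, "tx": 0.15, "ty": 0.09, "tz": 0, "ax": 0, "ay": 0, "az": 0}, {"jaw": 1, "tx": 0.19, "ty": 0.115, "tz": 0, "ax": 0, "ay": 0, "az": 0}, {"jaw": 1, "tx": 0.23, "ty": 0.14, "tz": 0, "ax": 0, "ay": 0, "az": 0}, {"jaw": 1, "tx": 0.26, "ty": 0.16, "tz": 0, "ax": 0, "ay": 0, "az": 0}, {"jaw": 1, "tx": 0.27, "ty": 0.17, "tz": 0, "ax": 0, "ay": 0, "az": 0}]}}

```text
time: 44.85
tool_pos: [0.3765, 0.3675, 0.2622]
ee_rot: [3.138, 0.006, 2.69]
wrist_force: [0.6, -0.5, 0.1]
width: 0.0943
```

Emit:
{"fn": "step_arm", "kwargs": {"steps": [{"jaw": 1, "tx": 0.04, "ty": 0.03, "tz": 0, "ax": 0, "ay": 0, "az": 0}, {"jaw": 1, "tx": 0.08, "ty": 0.05, "tz": 0, "ax": 0, "ay": 0, "az": 0}, {"jaw": 1, "tx": 0.1, "ty": 0.06, "tz": 0, "ax": 0, "ay": 0, "az": 0}, {"jaw": 1, "tx": 0.1, "ty": 0.06, "tz": 0, "ax": 0, "ay": 0, "az": 0}]}}

```text
time: 45.25
tool_pos: [0.3113, 0.4664, 0.2601]
ee_rot: [3.141, 0.005, 2.694]
wrist_force: [0.0, 1.3, 0.0]
width: 0.0942
```

Run:
```python
from look import *
look('6',["can_yellow_center","can_blue_center","can_green_center","spot_yellow","spot_blue","spot_green","magnet_center","jar_center"])
i=cv2.imread('pics/top6.png')[140:260,170:460]; i=cv2.resize(i,None,fx=2.7,fy=2.7)
j=cv2.resize(cv2.imread('pics/side6.png')[60:260,180:330],None,fx=2,fy=2); 
cv2.imwrite('pics/t6.png',i); cv2.imwrite('pics/s6.png',j)
```

```text
top can_yellow_center 0.98 [275. 168. 307. 196.] 588 [0.0019 0.1927 0.1985] top [ 0.5735 -0.0938  0.1956] mid [ 0.5751 -0.1034  0.1002]
top can_blue_center 0.69 [244. 200. 266. 220.] 375 [0.1503 0.1951 0.199 ] top [ 0.5007 -0.0098  0.1958] mid [ 0.4994 -0.0087  0.1747]
top can_green_center 0.86 [199. 182. 221. 204.] 455 [0.047  0.1942 0.199 ] top [0.541  0.0939 0.1958] mid [0.538  0.0907 0.123 ]
top spot_yellow 0.68 [273. 166. 306. 196.] 566 [0.0051 0.193  0.1985] top [ 0.5735 -0.0937  0.1956] mid [ 0.5715 -0.0928  0.1018]
top spot_blue 0.66 [238. 205. 263. 226.] 188 [0.0006 0.0057 0.0095] top [0.4779 0.0023 0.0063] mid [ 0.4853 -0.0046  0.005 ]
top spot_green 0.47 [201. 179. 226. 206.] 184 [0.0002 0.0057 0.0106] top [0.549  0.0758 0.0071] mid [0.5473 0.0822 0.0054]
top magnet_center 0.71 [368. 186. 412. 214.] 713 [0.016  0.0416 0.0812] top [ 0.5353 -0.3581  0.0786] mid [ 0.5339 -0.3565  0.0486]
top jar_center 0.57 [208. 213. 230. 234.] 286 [0.0282 0.0633 0.0681] top [0.474  0.0745 0.0646] mid [0.4721 0.0739 0.0482]
side can_yellow_center 0.58 [233. 123. 251. 181.] 986 [0.0175 0.1263
[... 275 characters left out ...]
.1961] top [0.5417 0.0973 0.194 ] mid [0.5405 0.1014 0.1044]
side spot_yellow 0.51 [232. 171. 258. 181.] 67 [-0.0006  0.0036  0.0094] top [ 0.5736 -0.0845  0.0063] mid [ 0.5735 -0.0879  0.0044]
side spot_blue 0.41 [256. 197. 282. 212.] 120 [-0.0004  0.0046  0.0099] top [0.4902 0.0088 0.0076] mid [0.4927 0.0026 0.0047]
side spot_green 0.62 [232. 225. 262. 241.] 221 [0.     0.0044 0.0092] top [0.5503 0.1093 0.0059] mid [0.5476 0.1039 0.0046]
side magnet_center 0.96 [254.  94. 278. 124.] 394 [0.0209 0.0403 0.0791] top [ 0.5348 -0.3539  0.0768] mid [ 0.5352 -0.3499  0.05  ]
side jar_center 0.55 [262. 205. 280. 235.] 447 [0.0017 0.05   0.0658] top [0.4761 0.0773 0.0628] mid [0.4772 0.0775 0.0337]
```

View pics/t6.png

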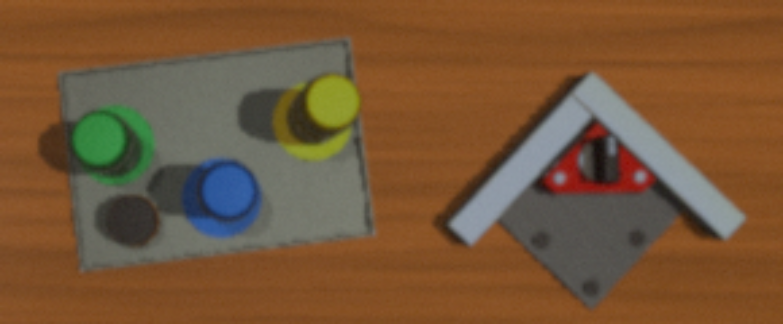

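View pics/s6.png

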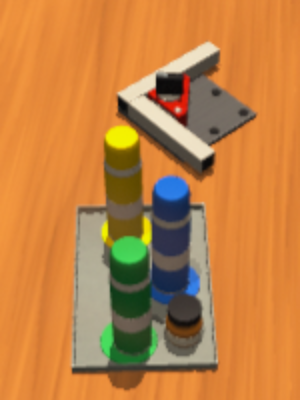

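Run:
```python
from h import *
print(get_obs()['qvel'],get_obs()['time']); print(close_job())
```

```text
[-0.      0.0002  0.0002 -0.0011 -0.0002 -0.0012] 46.15
the job is handed in; nothing more can be done
None
```

The job is handed in at 46 s of the 144 s allowed. No verdict is reported, so what follows is from my own measurements. I moved the green, blue and yellow cans to the side tray, laid the square in the tube corner, and stood each can back on its own spot.

- **Cans:** in the last pictures all three stand upright. The yellow axis is about 3 mm from its spot centre, and the blue and green about 4 mm (limit 13 mm).
- **Square:** it lies flat, with its knob within about 1 mm of the seat point (limit 12 mm). Its angle to the job is about 0.03 rad or less (limit 0.15 rad). The small gap to both tubes shows in the top view, but I did not measure its width.
- **Jar and robot:** the jar measured within about 1.5 mm of its start (side camera up to 3 mm), inside measurement noise. The gripper is open and clear of everything.

**Where checks disagreed:**
- The side camera put can and knob tops about 3–5 mm further towards +y than the top camera; I trusted the top camera.
- My triangle fit to the square failed from the side view.
- Several low-confidence network detections were false, such as the job reported as a can or the jar.
- One move call with malformed fields was refused before anything moved.

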